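# Free the ratchet clamp and load the steriliser box

## Task

The steriliser box is held shut by the clamp bar of its ratchet bolt: flip the ratchet's direction lever to the loosening side, then swing the handle to loosen the bolt (counter-clockwise from above) until the clamp bar is well clear of the lid. Open the lid wide, stand the small squat sample jar upright on the floor of the box without dropping or tipping it, let go of it, and shut the lid fully. Leave the bolt loose, and do not disturb the bottle, the carton or the tube rack.

Things in the scene. Friction and masses are not known exactly. Their poses are not given: they have to be found in the camera images.
- steriliser: White open-topped steel box fixed on the bench, outside 180 x 180 x 70 mm, walls and floor 5 mm. Origin: centre of its underside, on the bench; x points away from the robot (to the lid's hinge), y left, z up. On its right (-y) the ratchet stands on a pillar, its vertical axis at x +70, y -130 mm in this frame. With the lid open, the floor is free for the jar.
- light_arm_end (a point): Middle of the underside of the robot-side end of a fixed grey light arm, 24 mm wide, 207 mm above the bench. It runs level above the ratchet to a post 85 mm behind the ratchet axis. The lever tab is just beneath and beyond this end, out of reach for a gripper pointing straight down: lean the tool about 35 degrees, its body back towards the robot.
- direction_lever (a joint): Direction lever on the handle's head, rad, counter-clockwise from above positive, -0.4 to +0.4, 0 = in line with the handle, pointing along it to the grip. Pivot pin on the handle, 45 mm from the ratchet axis. Snaps over at the middle (1 N at the tab), stays where put. Starts negative = tightening (clicks freely when swung to loosen); positive = loosening: drives the bolt counter-clockwise only.
- lever_tab (a point): On the lever's upright steel tab, 42 mm from its pin, 9 mm below its top (155 mm above the bench). The tab is 9 mm along the lever, 11 mm wide, free for its upper 20 mm. Seen from the robot it starts left of the handle's line (tightening) and must go to the right of it (loosening): the tab stands on the side to which the handle drives.
- ratchet_handle (a joint): Angle of the ratchet handle relative to the bolt, rad, counter-clockwise from above positive; near 0 at the start; unlimited, drags lightly (0.15 N m). The ratchet has 12 teeth (0.52 rad each).
- handle_grip (a point): On the centre line of the black round rubber handle, 19 mm thick, 130 mm from the ratchet axis, 116 mm above the bench; rubber from 56 to 160 mm from the axis. Turns level about the axis; at the start points towards the robot, leaning 0.02 to 0.38 rad to the left (in the box's frame). To loosen, its end goes to the right as seen from the robot. The lid's top (77 mm high) is partly beneath it.
- bolt_axis (a point): Point on the vertical ratchet axis at the handle's height, 116 mm above the bench. The round head is 60 mm across.
- clamp_bolt (a joint): Angle of the bolt with its clamp bar, rad, counter-clockwise from above = loosening, positive. 0 = fully tight, clamp bar pointing to the box's left (+y) across the lid; starts at 0 to 0.3; the clamp bar is clear of the lid from about 1.0 on, and a stop is at 1.6. Turns stiffly (0.5 N m).
- clamp_bar_tip (a point): End of the flat dark steel clamp bar on the bolt (16 mm wide, 10 mm thick, reaching 56 mm from the ratchet axis), 84 mm above the bench; while it lies over the lid's right edge (40 mm from the axis) the lid cannot open.
- box_lid (a joint): Lid angle, rad: 0 shut, growing as the knob side lifts, stop at 1.8. The stiff hinge leaves the lid where it is put; lifting it takes about 5 N at the knob. Its knob is on the upper face, so on the side away from the robot when open.
- lid_knob (a point): Centre of the lid's knob: a dark steel round bar 20 mm thick and 28 mm long lying along the box's y, on a short foot, centre 24 mm above the lid's upper face (101 mm above the bench when shut), near the lid's robot-side edge, 30 mm left of the middle. Pinch it by its two ends (along y); it may turn between the fingers as the lid swings.
- lid_hinge (a point): Point on the lid's hinge line (along the box's y) at the knob's y, at the box's far rim, 71 mm above the bench. With the lid shut the knob lies 150 mm towards the robot and 30 mm above it.
- sample_jar: Squat clear jar with white cap, 50 mm in diameter, 52 mm tall, stands upright on the bench at the start. Origin: centre of its underside, z up through its cap. 80 to 170 g.
- reagent_bottle: Bystander: tall clear bottle with white cap, 60 mm in diameter, 130 mm tall. Origin: centre of its underside.
- carton: Bystander: black carton 65 x 80 x 70 mm. Origin: centre of its underside.
- tube_rack: Bystander: rack 100 x 130 mm with capped tubes, 119 mm tall. Origin: centre of its underside.
There are look-alikes about, which are no part of the job. Of the things that look like the sample_jar, take the one that is nearest to the robot's base at the start.

How it is judged:
By the outcome, as a careful person would: the job done as asked, in the order asked, and still so for the second after the job is handed in, with the robot touching nothing.
It also fails if it takes over 72 s, if anything falls off the work surface, if the arm or the gripper's body presses on something with over 40 N, if the wrist force passes 120 N, or if a joint passes its speed limit or range.

## Robot

A 7-joint arm with a two-finger parallel gripper is mounted at the origin on the work surface. World frame = base frame: x ahead of the robot, y to its left, z up, the work surface at z = 0. Lengths are in mm, angles in rad, forces in N, time in s.
With the tool pointing down it reaches from about 400 to 850 mm from the base axis. Payload 10.4 kg.
Tool frame: the origin (TCP) lies midway between the tips of the shut fingers; the grasp point (between the pads) lies bot.grip_point_offset behind it (bot.grip_point_offset is the distance from the TCP to the grasp point, in mm); y points along the fingers, x is the direction in which the jaws open and shut, and the axes are right-handed (so a half turn about y gives the same grasp; the last joint's range is limited). The gripper opens to 87 mm and grips with 3 to 60 N. Pads are 19 mm wide; open, the fingers measure 117 mm over their backs; the gripper's body (75 mm by 190 mm) begins 51 mm behind the grasp point.
Start: joints at [1.193, 0.332, -0.065, 1.46, 0.022, 1.35, -0.088], TCP at [217.149, -586.087, 222.576] pointing down, gripper open.
Joint ranges: [-2.6, 2.6], [-0.5, 2.12], [-1.47, 1.34], [0.16, 2.42], [-1.27, 4.41], [0.06, 2.06], [-2.6, 2.6]. Speed limits (rad/s): [2.22, 2.22, 2.79, 2.79, 3.14, 3.14, 3.14].

## Interface

Orientations are given as a unit quaternion [w, x, y, z].
In Python, from station import bot gives the robot as it stands.
- The arm moves only by the tool step_arm, never from a script. Its argument "commands" is a list of rows, each a list of 6 numbers: the shift along the tool's x, y, z in cm, then the turn, a rotation vector about the tool's x, y, z in rad. In form: [[dx, dy, dz, wx, wy, wz], ...]. A call has 1 to 5 rows; each row shifts and turns the commanded pose from where the row before left it, along the tool's axes as they then stand; what a row does not reach is not made up. A row lasts 1/8 s, in which the tool goes at most 62.5 mm and 10.7 degrees, less where a joint would pass 70% of its speed; a pose out of reach is approached as far as the arm can. A call is refused whole if a number of a shift passes 6.25 or a number of a turn 0.188, either way. A call with a gripper value outside its range is refused whole. "hand" is the opening, from 0 (shut) to 1 (fully open), set as the call begins (left out, the last holds). The fingers move at their own pace and stop on an object; "squeeze" is the grip in N (left out, the last holds). Time passes only in rows, so rows that do not move let the fingers close. It gives the time, the measured TCP pose, the force and the opening at its end, in the units of the state.
- bot.get_obs(): the state, without advancing time (a new reading comes with each control period).
- bot.get_image(name): name is "scene" or "top" or "wrist"; returns a dict with "img" (400x640x3 uint8, red, green, blue), "depth" (400x640 float32, mm along the optical axis (not along the pixel's ray), 0 where there is no reading), "fx", "fy", "cx", "cy" (pixels), "extrinsics" (4x4, takes a point from world to camera coordinates). Camera axes: x right, y down, z forward; pixel columns grow to the right and rows downward; lengths in mm; the calibration is good to about 2 mm. A picture is of the moment at which its call begins.
- bot.hand_in(): hands the job in, once; it reports no verdict.
The state is a dict: "time_s": time; "joint_pos": joint angles; "qd": joint speeds; "effort": joint torques, N m; "eef_pos": TCP position; "eef_rot": TCP orientation; "ft_force": force on the tool from outside, world axes, zero at the start; "ft_torque": the same for the moment, N m; "gripper_width": finger opening in mm.
Only numpy, scipy, OpenCV 4.12 (cv2) and the standard library are available. Lean on these libraries where they do the work, as an engineer would, in place of code of your own. Each camera call takes 0.05 s, during which the arm holds its last target.

## Working session

There is one attempt and no reset: what is moved stays moved. The work goes in short steps, Python scripts to look and compute and a tool call to move; the robot and the scene stay as the last step left them, time stands still between calls to the robot, and variables do not carry over. Pictures are saved under pics/ and viewed, and the job is handed in when it is done.

Besides the shell and the picture viewer there is one more tool, called after ">>>" as a command line: name --pt "numbers of a row" for each row, then --argument value for the rest. step_arm: Moves the arm, as the interface text tells. Its arguments: {"type":"object","properties":{"commands":{"type":"array","items":{"type":"array","items":{"type":"number"}}},"hand":{"type":"number"},"squeeze":{"type":"number"}},"required":["commands"]}

```bash
ls -la; mkdir -p pics
cat > h.py <<'E'
import numpy as np, cv2
from station import bot
def snap(name,fn):
    d=bot.get_image(name); np.savez('pics/'+fn+'.npz',**d)
    cv2.imwrite('pics/'+fn+'.png',d['img'][:,:,::-1]); return d
def load(fn): return dict(np.load('pics/'+fn+'.npz'))
def p3(d,u,v,z=None):
    if z is None: z=d['depth'][int(round(v)),int(round(u))]
    c=np.array([(u-d['cx'])/d['fx']*z,(v-d['cy'])/d['fy']*z,z,1]); return (np.linalg.inv(d['extrinsics'])@c)[:3]
def onplane(d,u,v,h):
    E=np.linalg.inv(d['extrinsics']); o=E[:3,3]; r=E[:3,:3]@np.array([(u-d['cx'])/d['fx'],(v-d['cy'])/d['fy'],1]); return o+r*(h-o[2])/r[2]
def proj(d,p):
    c=d['extrinsics']@np.append(np.array(p,float),1); return c[0]/c[2]*d['fx']+d['cx'],c[1]/c[2]*d['fy']+d['cy']
def crop(d,u0,v0,u1,v1,s,fn):
    cv2.imwrite('pics/'+fn+'.png',cv2.resize(d['img'][v0:v1,u0:u1,::-1],None,fx=s,fy=s,interpolation=cv2.INTER_CUBIC))
E
python3 - <<'E'
from h import *
o=bot.get_obs()
for k,v in o.items(): print(k,v)
print(bot.grip_point_offset)
for n in ['scene','top','wrist']:
    d=snap(n,n+'0'); print(n,np.round(np.linalg.inv(d['extrinsics']),2).tolist(),d['fx'],d['cx'],d['cy'])
E
```

```text
total 12
drwxr-xr-x  3 agent agent 4096 Dec  6 22:33 .
drwxr-xr-x 23 root  root  4096 Dec  6 22:33 ..
drwxr-xr-x  2 agent agent 4096 Dec  6 22:33 pics
time_s 0.0
joint_pos [ 1.19342027  0.33286126 -0.06471448  1.46092375  0.02159922  1.34991185
 -0.08849562]
qd [ 0.00085096 -0.00016012  0.0001684  -0.0001924   0.00054715 -0.00111217
  0.00047526]
effort [ 3.90421492e-04 -6.23262763e+01  2.45361566e-02 -3.89896345e+01
 -6.13979925e-02  3.96926771e-02  1.47743403e-04]
eef_pos [ 216.98203205 -585.71608901  221.76899426]
eef_rot [ 0.58065799 -0.58012443  0.40433366 -0.40349255]
ft_force [ 0.19876131  0.72083117 -0.49057045]
ft_torque [ 0.0467485  -0.00465297  0.07524558]
gripper_width 87.22536547322107
18.700000000000003
scene [[-0.06, 0.67, -0.74, 1534.0], [1.0, 0.04, -0.05, 96.49], [-0.01, -0.74, -0.67, 1025.2], [0.0, 0.0, 0.0, 1.0]] 518.2171614903035 323.0613229402751 202.54148744231284
top [[0.01, -0.99, 0.17, 321.68], [-1.0, -0.0, 0.02, -4.29], [-0.02, -0.17, -0.99, 1406.76], [0.0, 0.0, 0.0, 1.0]] 448.09099779724346 328.2032280352742 194.49111056861165
wrist [[0.35, -0.89, -0.29, 295.26], [-0.94, -0.33, -0.1, -556.3], [-0.0, 0.3, -0.95, 384.4], [0.0, 0.0, 0.0, 1.0]] 278.2170258945794 317.34162973363203 196.72350252350125
```

View pics/scene0.png

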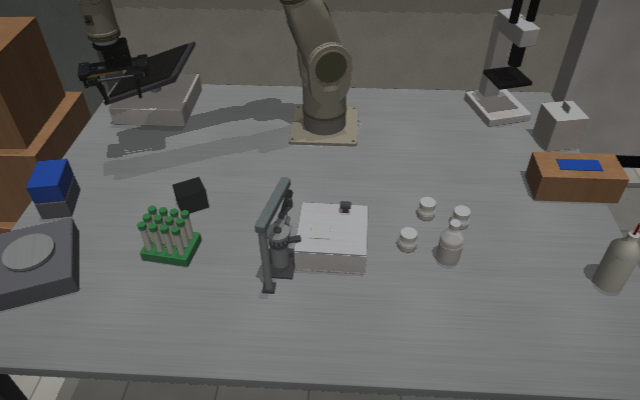

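View pics/top0.png

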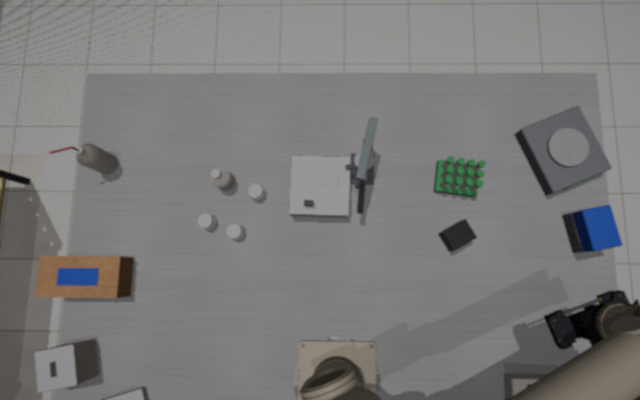

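Run:
```python
from h import *
from scipy.spatial.transform import Rotation as R
o=bot.get_obs();q=o['eef_rot']
print(R.from_quat(np.roll(q,-1)).as_matrix().round(3))
d=load('top0')
for z in (0,): print(proj(d,[600,0,0]),proj(d,[400,0,0]),proj(d,[0,0,0]))
```

```text
[[ 0.347 -0.     0.938]
 [-0.938  0.001  0.347]
 [-0.001 -1.    -0.   ]]
(np.float64(337.3557017313733), np.float64(182.51146988691508)) (np.float64(337.11257778561594), np.float64(245.34338850925295)) (np.float64(336.5896172197253), np.float64(380.49509319378967))
```

Run:
```python
from h import *
d=load('top0'); crop(d,280,105,400,225,6,'c1')
crop(d,185,160,285,250,7,'c2')
s=load('scene0'); crop(s,230,165,380,300,5,'c3'); crop(s,380,180,500,280,6,'c4')
```

```text
(no output)
```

View pics/c1.png

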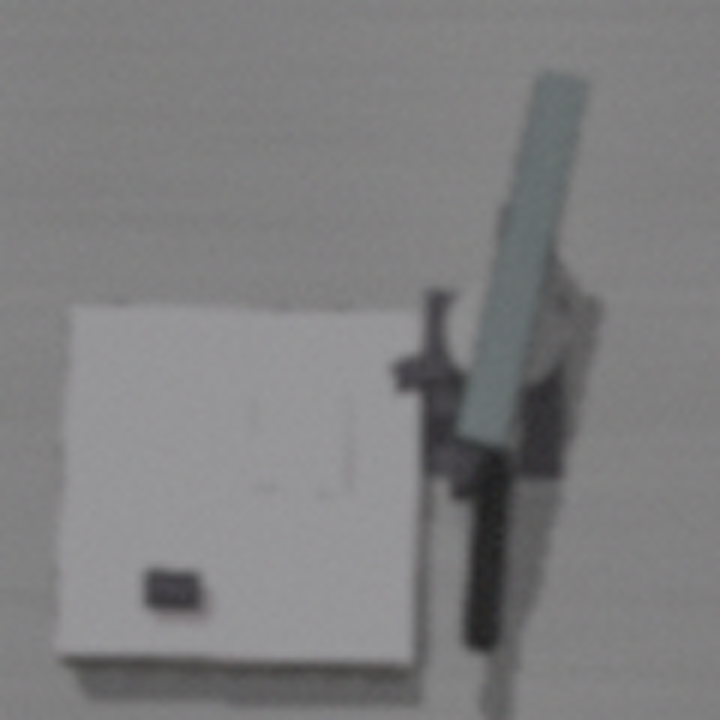

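View pics/c2.png

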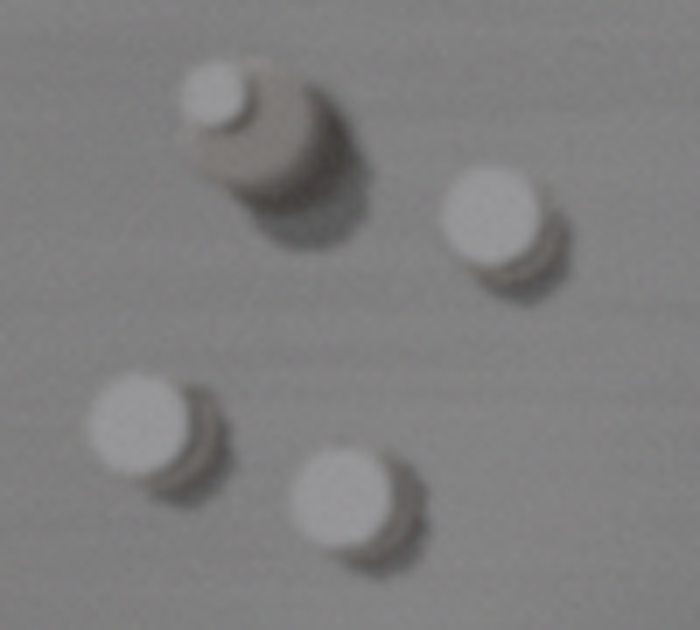

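View pics/c3.png

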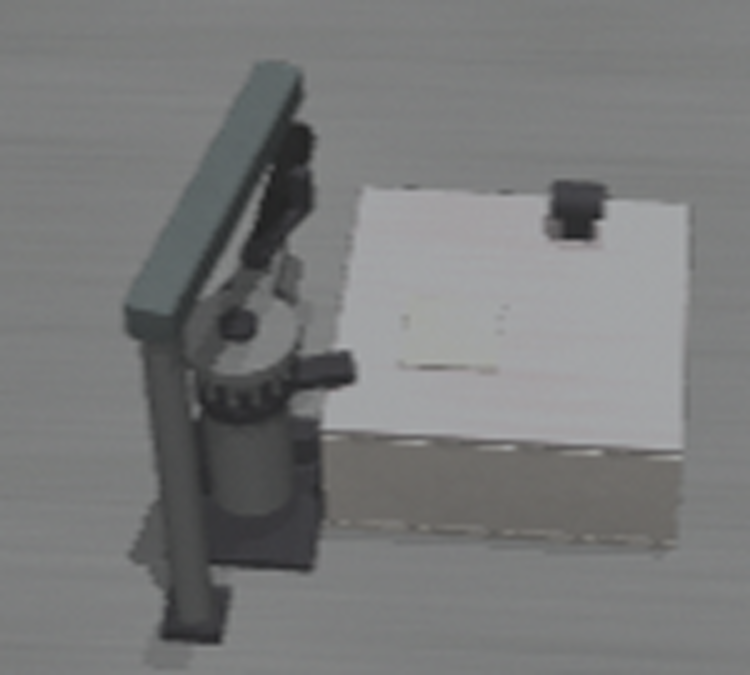

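View pics/c4.png

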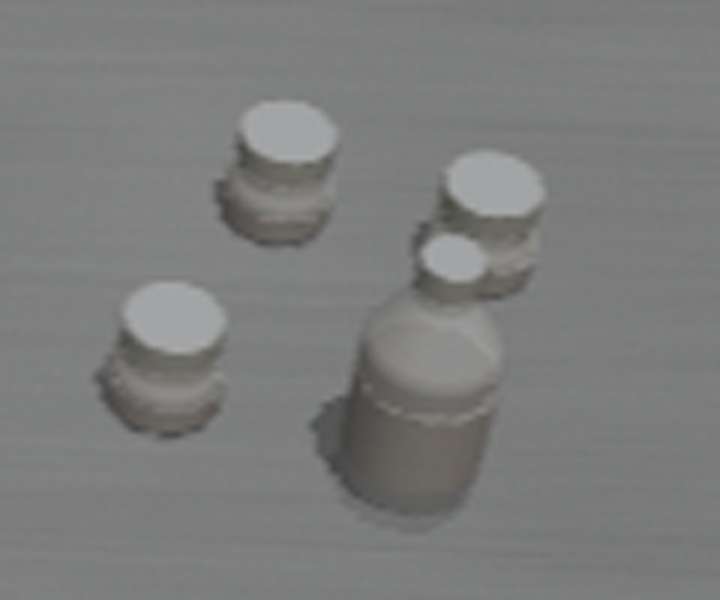

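Run:
```python
from h import *
d=load('top0'); s=load('scene0')
f=lambda x,y,h:onplane(d,280+x/6-.5+.08,105+y/6-.5+.08,h).round(1)
c=[f(75,306,77),f(424,310,77),f(413,665,77),f(64,657,77)]
print('lid',c,[np.linalg.norm(c[i]-c[i-1]).round(1) for i in range(4)],np.mean(c,0))
# scene: lid corners crop3 scale5 off (230,165)
g=lambda x,y,h:onplane(s,230+x/5-.4,165+y/5-.4,h).round(1)
c=[g(363,188,77),g(690,205,77),g(682,455,77),g(325,437,77)]
print('lid s',c,[np.linalg.norm(c[i]-c[i-1]).round(1) for i in range(4)],np.mean(c,0))
print('knob top',f(172,583,111),'scene top', g(578,188,111))
print('handle tip end',f(483,648,116), 'arm end', f(483,440,219), f(458,436,219),f(512,440,219))
print('arm end scene',g(258,62,219),g(300,65,219), 'arm far',f(543,75,219),f(588,80,219),'s', g(126,308,219),g(180,318,219))
print('tab',f(458,492,164),'tab?',g(300,125,164))
print('clamp',f(395,377,89),g(355,365,89))
e=lambda x,y,h:onplane(d,185+x/7-.43,160+y/7-.43,h).round(1)
k=lambda x,y,h:onplane(s,380+x/6-.42,180+y/6-.42,h).round(1)
for n,a,b in (('near',(342,498),(288,133)),('left',(138,425),(493,184)),('far',(491,216),(174,318))): 
  p=e(*a,52);print(n,p,k(*b,52),np.linalg.norm(p[:2]))
print('bottle',e(218,97,130),k(455,257,130))
for u,v in((323,186),(360,200),(360,180),(362,200)): print(p3(d,u,v).round(0))
```

```text
lid [array([668.4, 138.7,  77. ]), array([666.6, -39.3,  77. ]), array([484.8, -33.6,  77. ]), array([488. , 140.4,  77. ])] [np.float64(180.4), np.float64(178.0), np.float64(181.9), np.float64(174.0)] [576.95  51.55  77.  ]
lid s [array([491.2, -30.9,  77. ]), array([495.4, 147.2,  77. ]), array([676.9, 142.8,  77. ]), array([674.7, -33. ,  77. ])] [np.float64(183.5), np.float64(178.1), np.float64(181.6), np.float64(175.8)] [584.55   56.525  77.   ]
knob top [520.4  84.7 111. ] scene top [522.5  86.6 111. ]
handle tip end [488.4 -66.5 116. ] arm end [569.5 -62.  219. ] [571.3 -50.8 219. ] [569.5 -75.1 219. ]
arm end scene [558.3 -71.6 219. ] [559.5 -50.8 219. ] arm far [741.3 -90.4 219. ] [ 738.9 -111.1  219. ] s [ 731.7 -109.2  219. ] [736.6 -84.5 219. ]
tab [556.  -52.8 164. ] tab? [540.9 -55.6 164. ]
clamp [628.8 -24.4  89. ] [636.3 -21.2  89. ]
near [439.5 315.2  52. ] [443.1 315.9  52. ] 540.8431288275741
left [470.9 406.1  52. ] [473.1 406.3  52. ] 621.8231420588976
far [564.1 254.6  52. ] [567.3 255.6  52. ] 618.8941508852705
bottle [600.4 356.2 130. ] [603.3 359.9 130. ]
[575.  43.  73.]
[523. -66. 128.]
[581. -66. 132.]
[524. -72. 127.]
```

```bash
cat >> h.py <<'E'
from scipy.spatial.transform import Rotation as R
def pose():
    o=bot.get_obs(); return np.array(o['eef_pos']),R.from_quat(np.roll(o['eef_rot'],-1)),o
def ori(jaw,lean=0.0):
    """tool x horizontal at world azimuth jaw, y down; then turn lean about tool x"""
    x=np.array([np.cos(jaw),np.sin(jaw),0]);y=np.array([0,0,-1.]);z=np.cross(x,y)
    return R.from_matrix(np.stack([x,y,z],1))*R.from_rotvec([lean,0,0])
def plan(waypts,start=None):
    """waypts: list of (pos,R,n)"""
    p,r,o=pose()
    if start is not None: p,r=start
    i=0
    for P,Q,n in waypts:
        P=np.array(P,float)
        for k in range(n,0,-1):
            sh=np.round(r.inv().apply((P-p)/k)/10,2); rv=np.round((r.inv()*Q).as_rotvec()/k,3)
            p=p+r.apply(sh*10); r=r*R.from_rotvec(rv)
            print(('\n' if i%5==0 else '')+str([float(v) for v in np.r_[sh,rv]])+',',end=''); i+=1
    print()
def st():
    p,r,o=pose(); print('t',round(o['time_s'],2),'p',p.round(1),'axes',r.as_matrix().round(3).tolist(),'F',np.round(o['ft_force'],1),'T',np.round(o['ft_torque'],2),'w',round(o['gripper_width'],1),'j',np.round(o['joint_pos'],2))
E
python3 - <<'E'
from h import *
plan([((500,-30,225),ori(-np.pi/2,0.61),15)])
E
```

```text
[-2.82, -0.02, 3.06, 0.04, 0.023, -0.007],[-2.89, 0.08, 2.99, 0.04, 0.023, -0.007],[-2.96, 0.18, 2.92, 0.04, 0.023, -0.007],[-3.03, 0.28, 2.84, 0.04, 0.023, -0.007],[-3.09, 0.37, 2.75, 0.04, 0.023, -0.007],
[-3.16, 0.45, 2.67, 0.04, 0.023, -0.007],[-3.22, 0.53, 2.57, 0.04, 0.023, -0.007],[-3.28, 0.61, 2.48, 0.041, 0.023, -0.007],[-3.34, 0.69, 2.37, 0.04, 0.023, -0.008],[-3.4, 0.76, 2.27, 0.041, 0.023, -0.007],
[-3.46, 0.82, 2.15, 0.04, 0.023, -0.008],[-3.51, 0.88, 2.04, 0.041, 0.022, -0.007],[-3.57, 0.94, 1.93, 0.04, 0.023, -0.008],[-3.61, 0.98, 1.8, 0.041, 0.022, -0.007],[-3.66, 1.02, 1.69, 0.04, 0.023, -0.008],
```

>>> step_arm --pt "-2.8 0 3.1 0.04 0.023 -0.007" --pt "-2.9 0.1 3.0 0.04 0.023 -0.007" --pt "-3.0 0.2 2.9 0.04 0.023 -0.007" --pt "-3.0 0.3 2.8 0.04 0.023 -0.007" --pt "-3.1 0.4 2.8 0.04 0.023 -0.007" --hand 0 --squeeze 20

```text
time_s: 0.78
eef_pos: [312.4, -399.2, 222.2]
eef_rot: [0.604, -0.502, 0.384, -0.485]
ft_force: [0.3, -0.0, 0.4]
gripper_width: 45.2
```

>>> step_arm --pt "-3.2 0.5 2.7 0.04 0.023 -0.007" --pt "-3.2 0.5 2.6 0.04 0.023 -0.007" --pt "-3.3 0.6 2.5 0.04 0.023 -0.007" --pt "-3.3 0.7 2.4 0.04 0.023 -0.007" --pt "-3.4 0.8 2.3 0.04 0.023 -0.007"

```text
time_s: 1.4
eef_pos: [408.1, -213.8, 223.0]
eef_rot: [0.62, -0.417, 0.359, -0.56]
ft_force: [1.0, -0.4, 1.0]
gripper_width: 1.6
```

Run:
```python
from h import *
st();plan([((500,-30,225),ori(-np.pi/2,0.61),5)])
```

```text
t 1.4 p [ 408.1 -213.8  223. ] axes [[0.116, 0.394, 0.912], [-0.993, 0.025, 0.115], [0.022, -0.919, 0.395]] F [ 1.  -0.4  1. ] T [-0.01  0.44  0.05] w 1.6 j [ 0.99 -0.27 -0.36  2.13 -0.42  0.98 -0.64]

[-3.44, 0.78, 2.11, 0.041, 0.023, -0.007],[-3.49, 0.84, 2.0, 0.04, 0.022, -0.007],[-3.54, 0.9, 1.89, 0.041, 0.022, -0.008],[-3.58, 0.94, 1.78, 0.04, 0.023, -0.008],[-3.63, 0.98, 1.65, 0.041, 0.022, -0.007],
```

>>> step_arm --pt "-3.4 0.8 2.1 0.041 0.023 -0.007" --pt "-3.5 0.8 2.0 0.04 0.022 -0.007" --pt "-3.5 0.9 1.9 0.041 0.022 -0.008" --pt "-3.6 0.9 1.8 0.04 0.023 -0.008" --pt "-3.6 1.0 1.7 0.041 0.022 -0.007"

```text
time_s: 2.02
eef_pos: [500.2, -30.7, 225.7]
eef_rot: [0.627, -0.327, 0.326, -0.627]
ft_force: [-0.3, -0.1, -0.9]
gripper_width: 0.3
```

Run:
```python
from h import *
d=snap('wrist','w1');st()
d['img']=cv2.convertScaleAbs(d['img'],alpha=1.6);crop(d,0,0,640,400,1.25,'w1b')
```

```text
t 2.08 p [501.5 -26.  225.7] axes [[0.004, 0.575, 0.818], [-1.0, 0.002, 0.004], [0.0, -0.818, 0.575]] F [ 1.2  5.3 -0.9] T [0.36 0.64 0.16] w 0.3 j [ 0.87 -0.44 -0.72  2.25 -0.58  0.67 -1.1 ]
```

View pics/w1b.png

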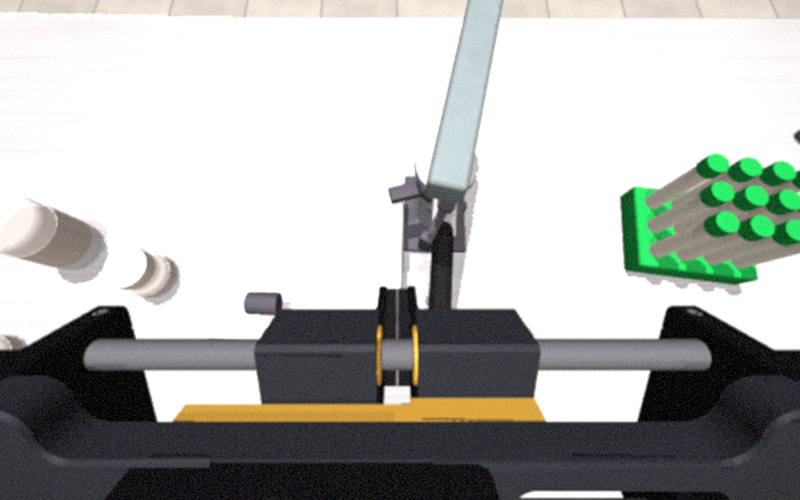

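Run:
```python
from h import *
d=snap('wrist','w2');st(); crop(d,290,110,410,260,5,'w2c')
```

```text
t 2.12 p [500.5 -28.3 225.5] axes [[0.006, 0.573, 0.82], [-1.0, 0.002, 0.006], [0.002, -0.82, 0.573]] F [-0.2 -0.3 -0.4] T [-0.01  0.7  -0.04] w 0.5 j [ 0.87 -0.44 -0.71  2.25 -0.58  0.68 -1.1 ]
```

View pics/w2c.png

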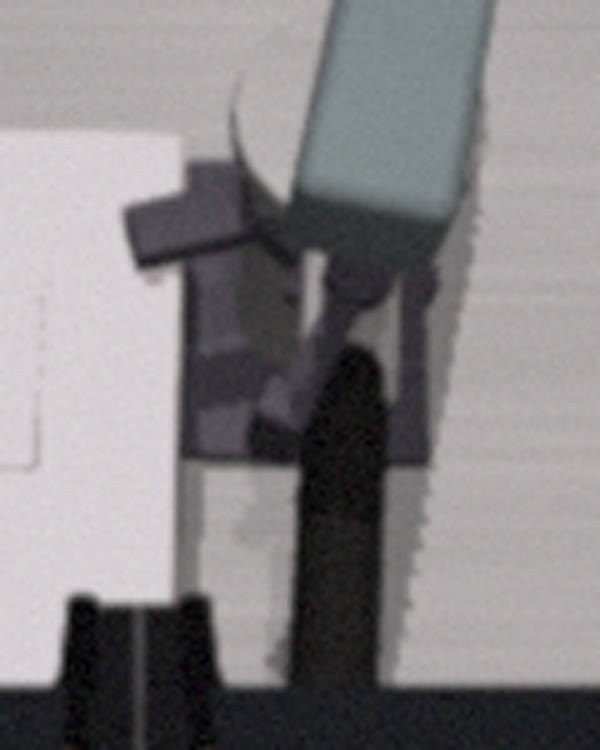

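Run:
```python
from h import *
d=load('w2')
f=lambda x,y,h:onplane(d,290+x/5-.4,110+y/5-.4,h).round(1)
print('tab',f(279,402,164),'pin',f(356,285,140),'armend top',f(300,192,231),f(452,220,231),'bot',f(292,236,207),f(438,266,207))
print('handle',f(345,510,116),f(337,680,116),'clamp',f(133,237,89),'lidcorner far right',f(183,136,77),f(172,600,77))
for x,y in((279,402),(270,415),(295,395),(356,285),(345,510),(337,670),(150,230)): print((x,y),p3(d,290+x/5-.4,110+y/5-.4).round(1))
```

```text
tab [559.3 -51.3 164. ] pin [593.3 -70.6 140. ] armend top [567.5 -48.  231. ] [563.3 -69.  231. ] bot [572.3 -49.5 207. ] [567.2 -72.2 207. ]
handle [551.1 -70.  116. ] [514.7 -66.9 116. ] clamp [628.4 -23.8  89. ] lidcorner far right [663.7 -37.   77. ] [538.7 -33.6  77. ]
(279, 402) [562.2 -52.2 155.4]
(270, 415) [559.9 -50.5 154.5]
(295, 395) [563.7 -55.3 155.3]
(356, 285) [595.  -71.3 136. ]
(345, 510) [548.4 -68.4 126.6]
(337, 670) [515.2 -65.3 127.4]
(150, 230) [630.  -28.1  89.7]
```

Run:
```python
from h import *
O=ori(-np.pi/2,0.61)
plan([((530,-12,180),O,2),((556,-12,143),O,2),((556,-12,143),O,1),((556,-64,143),O,5)])
```

```text
[-0.81, 2.71, -0.09, 0.0, 0.003, -0.001],[-0.82, 2.72, -0.09, 0.0, 0.003, -0.001],[0.0, 2.26, 0.01, 0.0, -0.0, 0.0],[0.0, 2.26, 0.0, 0.0, -0.0, 0.0],[0.0, -0.0, 0.0, 0.0, -0.0, 0.0],
[1.04, 0.0, 0.0, 0.0, -0.0, 0.0],[1.04, 0.0, 0.0, 0.0, -0.0, 0.0],[1.04, 0.0, 0.0, 0.0, -0.0, 0.0],[1.04, 0.0, 0.0, 0.0, -0.0, 0.0],[1.04, 0.0, 0.0, 0.0, -0.0, 0.0],
```

>>> step_arm --pt "-0.8 2.7 -0.1 0 0.003 -0.001" --pt "-0.8 2.7 -0.1 0 0.003 -0.001" --pt "0 2.25 0 0 0 0" --pt "0 2.25 0 0 0 0" --pt "0 0 0 0 0 0"

```text
time_s: 2.75
eef_pos: [554.3, -16.4, 142.1]
eef_rot: [-0.625, 0.326, -0.33, 0.628]
ft_force: [0.1, -0.2, -0.5]
gripper_width: 0.2
```

Run:
```python
from h import *
d=snap('wrist','w3');st(); crop(d,250,100,410,260,4.5,'w3c')
```

```text
t 2.8 p [554.3 -16.7 142.8] axes [[-0.006, 0.571, 0.821], [-1.0, -0.001, -0.006], [-0.003, -0.821, 0.571]] F [0.7 0.5 0.5] T [-0.02  0.69 -0.02] w 1.1 j [ 1.09 -0.15 -1.08  2.24 -0.32  0.38 -1.34]
```

View pics/w3c.png

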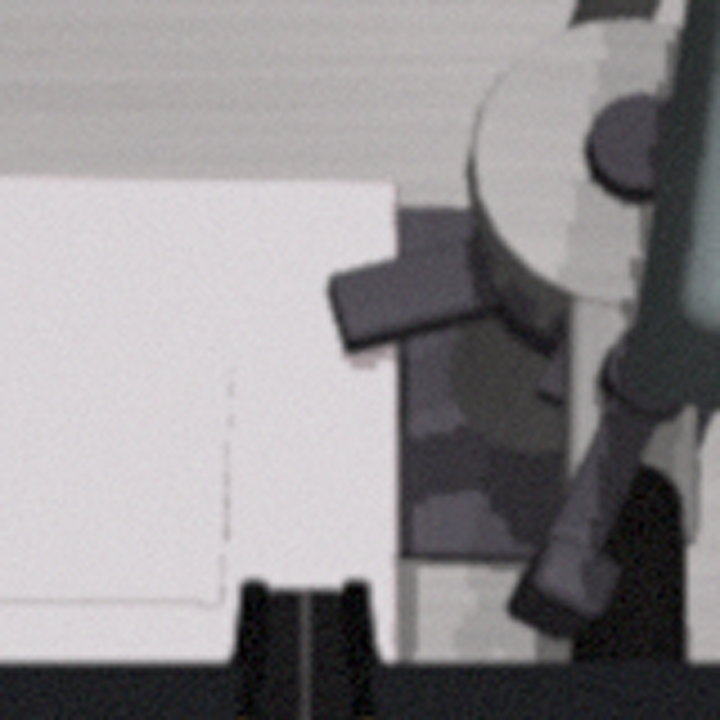

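>>> step_arm --pt "1.2 0 0 0 0 0" --pt "1.2 0 0 0 0 0" --pt "1.0 0 0 0 0 0" --pt "0.8 0 0 0 0 0"

```text
time_s: 3.3
eef_pos: [554.7, -58.7, 143.7]
eef_rot: [-0.626, 0.326, -0.328, 0.628]
ft_force: [0.1, -0.2, 0.0]
gripper_width: -0.0
```

Run:
```python
from h import *
d=snap('wrist','w4');st(); crop(d,250,100,410,260,4.5,'w4c')
```

```text
t 3.35 p [554.7 -59.7 143.7] axes [[-0.006, 0.573, 0.82], [-1.0, -0.003, -0.005], [-0.001, -0.82, 0.573]] F [ 0.3 -1.6  0.7] T [-0.04  0.69 -0.04] w 0.1 j [ 1.07 -0.12 -0.97  2.23 -0.38  0.39 -1.19]
```

View pics/w4c.png

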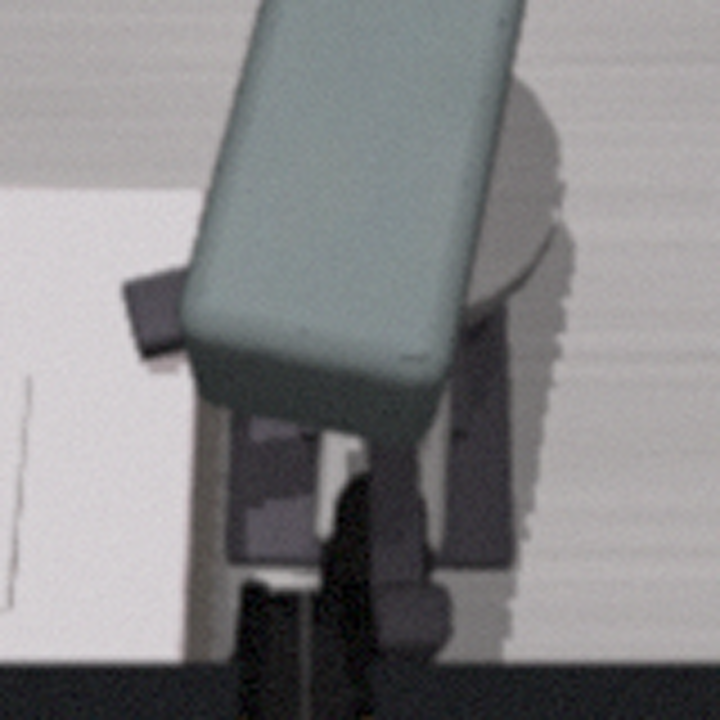

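>>> step_arm --pt "0.7 0 0 0 0 0" --pt "0.4 0 0 0 0 0"

```text
time_s: 3.6
eef_pos: [554.7, -69.4, 143.3]
eef_rot: [-0.626, 0.326, -0.328, 0.628]
ft_force: [0.1, 0.2, -0.1]
gripper_width: 0.4
```

Run:
```python
from h import *
d=snap('wrist','w5');st(); crop(d,250,100,410,260,4.5,'w5c')
```

```text
t 3.65 p [554.7 -69.8 143.3] axes [[-0.005, 0.572, 0.82], [-1.0, -0.002, -0.005], [-0.002, -0.82, 0.572]] F [ 0.2 -1.4  0.2] T [ 0.    0.65 -0.05] w 0.7 j [ 1.07 -0.11 -0.94  2.23 -0.39  0.39 -1.15]
```

View pics/w5c.png

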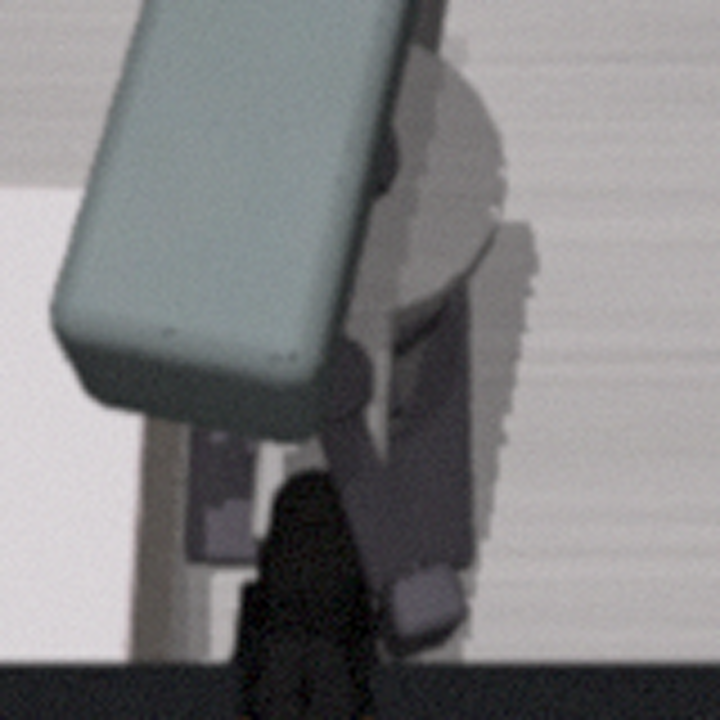

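Run:
```python
from h import *
O=ori(-np.pi/2,0.61);J=ori(-np.pi/2-.083)
plan([((515,-68,200),O,2),((506,-66,190),J,4),((506,-66,97),J,4)])
```

```text
[-0.09, -3.46, -0.0, 0.0, -0.003, 0.001],[-0.09, -3.46, -0.01, 0.001, -0.002, 0.001],[-0.05, 0.08, -0.33, -0.152, 0.02, -0.006],[-0.04, 0.12, -0.31, -0.153, 0.02, -0.007],[-0.04, 0.17, -0.29, -0.152, 0.02, -0.006],
[-0.03, 0.21, -0.26, -0.153, 0.02, -0.007],[-0.0, 2.33, -0.0, 0.0, 0.0, 0.0],[-0.0, 2.32, -0.0, 0.0, 0.0, 0.0],[-0.0, 2.33, -0.0, 0.0, 0.0, 0.0],[-0.01, 2.32, -0.0, 0.0, 0.0, 0.001],
```

>>> step_arm --pt "-0.1 -3.5 0 0 -0.003 0.001" --pt "-0.1 -3.5 0 0 -0.003 0.001" --pt "0 0.1 -0.3 -0.152 0.02 -0.006" --pt "0 0.1 -0.3 -0.152 0.02 -0.007" --pt "0 0.2 -0.3 -0.152 0.02 -0.006" --hand 0.45

```text
time_s: 4.28
eef_pos: [507.5, -65.4, 192.9]
eef_rot: [-0.527, 0.441, -0.469, 0.555]
ft_force: [-0.6, 1.7, -1.8]
gripper_width: 37.4
```

>>> step_arm --pt "0 0.2 -0.3 -0.152 0.02 -0.007" --pt "0 0 0 0 0 0" --pt "0 0 0 0 0 0"

```text
time_s: 4.65
eef_pos: [503.8, -61.3, 189.7]
eef_rot: [-0.498, 0.469, -0.506, 0.525]
ft_force: [-1.3, -0.1, 1.3]
gripper_width: 39.0
```

Run:
```python
from h import *
d=snap('wrist','w6');st(); J=ori(-np.pi/2-.083)
plan([((506,-66,97),J,5)])
```

```text
t 4.7 p [503.6 -61.8 190.2] axes [[-0.065, 0.049, 0.997], [-0.998, 0.005, -0.065], [-0.008, -0.999, 0.048]] F [-0.1  0.1  0.2] T [ 0.05  0.06 -0.01] w 39.1 j [ 1.17  0.25 -1.25  1.8   0.25  1.22 -1.78]

[0.1, 1.86, -0.04, -0.01, 0.004, -0.002],[0.09, 1.86, -0.02, -0.01, 0.003, -0.002],[0.09, 1.87, 0.0, -0.009, 0.004, -0.002],[0.09, 1.87, 0.02, -0.01, 0.003, -0.001],[0.08, 1.86, 0.04, -0.009, 0.004, -0.002],
```

View pics/w6.png

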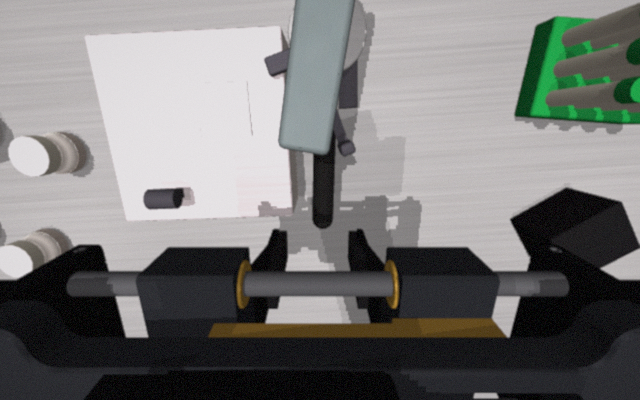

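Run:
```python
from h import *
d=load('w6'); 
for u,v,h in((322,226,116),(323,175,125),(321,150,125)): print(onplane(d,u,v,h).round(1))
print(proj(d,[503.6,-61.8,190]),proj(d,[506,-66,97]))
```

```text
[487.4 -63.4 116. ]
[536.4 -67.2 125. ]
[557.3 -66.8 125. ]
(np.float64(318.76124334277864), np.float64(243.75813771857545)) (np.float64(323.41235495784935), np.float64(200.74609563262945))
```

>>> step_arm --pt "0.1 1.9 0 -0.01 0.004 -0.002" --pt "0.1 1.9 0 -0.01 0.003 -0.002" --pt "0.1 1.9 0 -0.01 0.004 -0.002" --pt "0 1.9 0 -0.01 0.003 -0.001" --pt "0 1.8 0 -0.01 0.004 -0.002"

```text
time_s: 5.32
eef_pos: [506.1, -65.0, 94.5]
eef_rot: [0.478, -0.479, 0.522, -0.519]
ft_force: [0.6, -0.8, -0.9]
gripper_width: 39.4
```

```bash
cat > sw.py <<'E'
from h import *
import sys
A=np.array([648,-78.]);r=142;z=97
def sw(a0,a1,n,per=1):
    """swing from angle a0 to a1 (rad left-lean negative: a=-0.083 start)"""
    W=[]
    for k in range(1,n+1):
        a=a0+(a1-a0)*k/n
        W.append(((A[0]-r*np.cos(a),A[1]-r*np.sin(a),z),ori(-np.pi/2+a),per))
    plan(W)
E
python3 - <<'E'
from sw import *
st(); sw(-.083,0.5,5)
E
```

```text
t 5.33 p [506.1 -65.   94.5] axes [[-0.085, -0.005, 0.996], [-0.996, 0.001, -0.085], [-0.001, -1.0, -0.005]] F [ 0.6 -0.8 -0.9] T [ 0.04 -0.    0.04] w 39.4 j [ 1.    0.42 -1.13  1.86  0.42  1.13 -1.94]

[1.77, -0.26, 0.15, 0.005, -0.118, -0.001],[1.66, 0.0, 0.1, -0.0, -0.117, -0.0],[1.65, 0.0, 0.09, -0.0, -0.117, -0.0],[1.65, 0.0, 0.1, -0.001, -0.116, -0.0],[1.65, 0.0, 0.1, 0.0, -0.117, -0.0],
```

>>> step_arm --pt "1.7 -0.2 0.1 0.005 -0.117 0" --pt "1.65 0 0.1 0 -0.117 0" --pt "1.65 0 0.1 0 -0.117 0" --pt "1.65 0 0.1 0 -0.117 0" --pt "1.65 0 0.1 0 -0.117 0"

```text
time_s: 5.95
eef_pos: [522.7, -144.7, 96.5]
eef_rot: [0.61, -0.608, 0.36, -0.358]
ft_force: [-1.2, 2.4, -0.1]
gripper_width: 39.1
```

Run:
```python
from sw import *
st(); sw(.5,1.0,5); d=snap('wrist','w7')
```

```text
t 5.95 p [ 522.7 -144.7   96.5] axes [[0.484, -0.001, 0.875], [-0.875, 0.003, 0.484], [-0.003, -1.0, 0.001]] F [-1.2  2.4 -0.1] T [ 0.72  0.25 -0.06] w 39.1 j [ 1.14  0.55 -1.19  1.78  0.55  1.19 -1.28]

[1.58, -0.05, 0.06, -0.001, -0.095, -0.003],[1.41, -0.0, 0.07, 0.0, -0.1, 0.0],[1.42, -0.0, 0.07, 0.0, -0.1, 0.0],[1.42, -0.0, 0.07, 0.0, -0.1, 0.0],[1.42, -0.0, 0.07, 0.0, -0.1, 0.0],
```

View pics/w7.png

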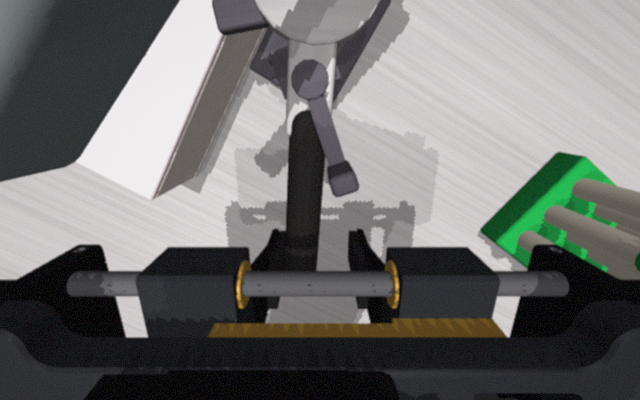

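>>> step_arm --pt "1.5 0 0.1 0 -0.1 0" --pt "1.4 0 0.1 0 -0.1 0" --pt "1.4 0 0.1 0 -0.1 0" --pt "1.4 0 0.1 0 -0.1 0" --pt "1.4 0 0.1 0 -0.1 0"

```text
time_s: 6.62
eef_pos: [571.4, -195.7, 96.5]
eef_rot: [0.679, -0.678, 0.199, -0.198]
ft_force: [-4.1, 0.6, 1.6]
gripper_width: 39.4
```

Run:
```python
from sw import *
st(); sw(1.,1.3,3); d=snap('wrist','w8')
```

```text
t 6.62 p [ 571.4 -195.7   96.5] axes [[0.842, -0.001, 0.539], [-0.539, 0.002, 0.842], [-0.002, -1.0, 0.001]] F [-4.1  0.6  1.6] T [0.23 0.77 0.01] w 39.4 j [ 1.11  0.72 -1.2   1.62  0.69  1.3  -0.78]

[1.5, -0.06, -0.09, -0.001, -0.098, -0.002],[1.42, 0.0, 0.07, 0.0, -0.1, -0.0],[1.42, 0.0, 0.07, 0.0, -0.1, -0.0],
```

View pics/w8.png

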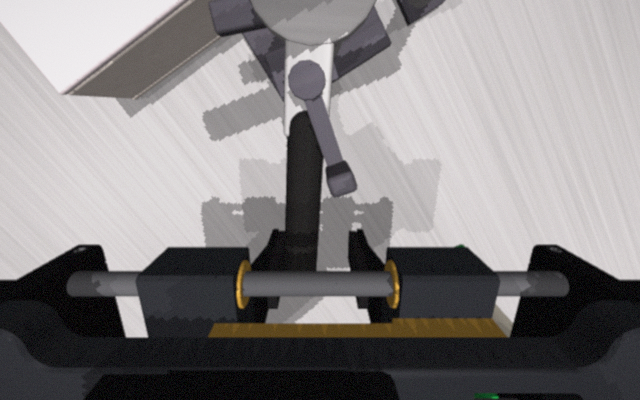

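Run:
```python
from sw import *
for n in('w7','w8'):
  d=load(n); A3=np.array([648,-78,89]); print(proj(d,A3))
  for uv in ((235,20),(215,20),): 
    p=onplane(d,*uv,89); v=p-A3; a=np.arctan2(v[1],v[0]); print(p.round(1),np.hypot(v[0],v[1]).round(1),'bolt',(a-np.pi/2+.017).round(2))
```

```text
(np.float64(322.8082842920413), np.float64(-9.732981432539844))
[613.6 -43.5  89. ] 48.7 bolt 0.8
[608.4 -34.1  89. ] 59.1 bolt 0.75
(np.float64(320.4707115673933), np.float64(-5.537801371489763))
[603.4 -63.2  89. ] 47.0 bolt 1.27
[594.4 -57.4  89. ] 57.5 bolt 1.22
```

>>> step_arm --pt "1.5 0 0 0 -0.1 0" --pt "1.0 0 0 0 -0.07 0" --pt "0 0 0 0 0 0"

```text
time_s: 7.05
eef_pos: [593.7, -207.6, 96.8]
eef_rot: [0.694, -0.692, 0.141, -0.142]
ft_force: [-0.5, 1.0, 0.1]
gripper_width: 39.3
```

Run:
```python
from sw import *
st(); d=snap('wrist','w9');
A3=np.array([648,-78,89])
for uv in ((235,20),(215,20),): 
    p=onplane(d,*uv,89); v=p-A3; a=np.arctan2(v[1],v[0]); print(p.round(1),np.hypot(v[0],v[1]).round(1),'bolt',(a-np.pi/2+.017).round(2))
p,r,o=pose()
# back off 8mm toward -x tool then up
```

```text
t 7.05 p [ 593.7 -207.6   96.8] axes [[0.92, 0.001, 0.392], [-0.392, 0.003, 0.92], [-0.0, -1.0, 0.003]] F [-0.5  1.   0.1] T [ 0.18  0.15 -0.06] w 39.3 j [ 1.09  0.77 -1.21  1.55  0.73  1.33 -0.61]
[603.2 -71.4  89. ] 45.3 bolt 1.44
[593.3 -67.2  89. ] 55.7 bolt 1.39
```

View pics/w9.png

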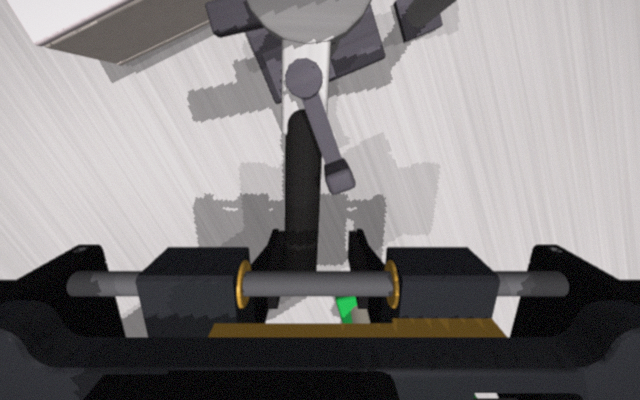

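Run:
```python
from sw import *
p,r,o=pose()
P=p+r.apply([-7,0,0]);Q=ori(-np.pi/2)
plan([(P,r,1),((P[0],P[1],200),r,2),((475,-90,205),Q,7),((505,86,190),Q,5)])
```

```text
[-0.7, 0.0, -0.0, 0.0, 0.0, 0.0],[-0.0, -5.15, 0.01, 0.0, 0.0, 0.0],[-0.0, -5.15, 0.01, 0.0, 0.0, 0.0],[-2.12, -0.07, 0.88, -0.0, 0.167, -0.0],[-2.23, -0.07, 0.52, -0.0, 0.167, -0.0],
[-2.29, -0.07, 0.14, -0.0, 0.167, -0.0],[-2.28, -0.07, -0.24, -0.0, 0.167, -0.0],[-2.21, -0.07, -0.62, -0.0, 0.167, -0.001],[-2.08, -0.07, -0.97, -0.001, 0.166, -0.001],[-1.88, -0.07, -1.31, -0.0, 0.167, -0.0],
[-3.52, 0.3, 0.6, -0.0, -0.0, -0.0],[-3.52, 0.3, 0.6, -0.0, -0.0, -0.0],[-3.52, 0.3, 0.6, -0.0, -0.0, -0.0],[-3.52, 0.3, 0.6, -0.0, -0.0, -0.0],[-3.52, 0.31, 0.6, -0.0, -0.0, -0.0],
```

>>> step_arm --pt "-0.7 0 0 0 0 0" --pt "0 -3.0 0 0 0 0" --pt "0 -3.6 0 0 0 0" --pt "0 -3.7 0 0 0 0" --pt "-2.1 0 0.9 0 0.167 0"

```text
time_s: 7.72
eef_pos: [572.4, -189.8, 203.3]
eef_rot: [0.679, -0.678, 0.198, -0.202]
ft_force: [-0.3, -0.2, -0.1]
gripper_width: 39.5
```

>>> step_arm --pt "-2.2 0 0.5 0 0.167 0" --pt "-2.3 0 0.1 0 0.167 0" --pt "-2.3 0 -0.2 0 0.167 0" --pt "-2.2 0 -0.6 0 0.167 0" --pt "-2.1 0 -1.0 0 0.167 0"

```text
time_s: 8.35
eef_pos: [489.9, -107.0, 200.4]
eef_rot: [0.539, -0.538, 0.458, -0.459]
ft_force: [-0.5, 1.0, -0.4]
gripper_width: 39.3
```

Run:
```python
from sw import *
st();Q=ori(-np.pi/2)
plan([((475,-70,200),Q,2),((505,86,190),Q,5)])
```

```text
t 8.35 p [ 489.9 -107.   200.4] axes [[0.16, 0.001, 0.987], [-0.987, 0.0, 0.16], [0.0, -1.0, 0.001]] F [-0.5  1.  -0.4] T [ 0.04  0.05 -0.04] w 39.3 j [ 1.27  0.3  -1.3   1.77  0.3   1.31 -1.51]

[-1.95, 0.02, -0.44, -0.001, 0.08, 0.0],[-1.9, 0.01, -0.59, -0.0, 0.081, 0.0],[-3.12, 0.2, 0.6, -0.0, -0.0, 0.0],[-3.12, 0.2, 0.6, -0.0, -0.0, 0.0],[-3.12, 0.2, 0.6, -0.0, -0.0, 0.0],
[-3.12, 0.2, 0.6, -0.0, -0.0, 0.0],[-3.12, 0.2, 0.6, -0.0, -0.0, 0.0],
```

>>> step_arm --pt "-1.9 0 -0.4 0 0.08 0" --pt "-1.9 0 -0.6 0 0.08 0" --pt "-3.1 0.2 0.6 0 0 0" --pt "-3.1 0.2 0.6 0 0 0" --hand 0.7

```text
time_s: 8.85
eef_pos: [487.1, -8.7, 196.6]
eef_rot: [0.501, -0.501, 0.498, -0.499]
ft_force: [0.4, -0.2, 0.8]
gripper_width: 60.2
```

Run:
```python
from sw import *
st();Q=ori(-np.pi/2)
plan([((495,86,180),Q,4)])
```

```text
t 8.85 p [487.1  -8.7 196.6] axes [[0.005, 0.002, 1.0], [-1.0, -0.001, 0.005], [0.001, -1.0, 0.002]] F [ 0.4 -0.2  0.8] T [ 0.02 -0.03 -0.01] w 60.2 j [ 1.12  0.25 -1.32  1.8   0.25  1.28 -1.83]

[-2.37, 0.41, 0.21, -0.0, 0.001, 0.0],[-2.37, 0.41, 0.21, -0.001, 0.001, 0.0],[-2.36, 0.41, 0.2, -0.0, 0.002, 0.001],[-2.37, 0.42, 0.2, -0.001, 0.001, 0.0],
```

>>> step_arm --pt "-2.4 0.4 0.2 0 0.001 0" --pt "-2.4 0.4 0.2 0 0.001 0" --pt "-2.4 0.4 0.2 0 0.001 0" --pt "-2.3 0.4 0.2 0 0.001 0" --pt "0 0 0 0 0 0"

```text
time_s: 9.48
eef_pos: [494.1, 87.7, 180.7]
eef_rot: [0.502, -0.501, 0.498, -0.499]
ft_force: [-0.2, -0.6, 0.0]
gripper_width: 61.0
```

Run:
```python
from sw import *
d=snap('wrist','w10');st(); print(proj(d,[521.5,85.5,101]),proj(d,[521.5,85.5,82.]))
t=snap('top','t1');crop(t,280,105,400,225,5,'t1c')
```

```text
t 9.53 p [494.4  86.4 180.8] axes [[0.005, 0.001, 1.0], [-1.0, 0.001, 0.005], [-0.001, -1.0, 0.001]] F [ 0.3 -0.8 -0.1] T [0.09 0.04 0.  ] w 61.1 j [ 0.86  0.32 -1.28  1.79  0.32  1.27 -2.07]
(np.float64(320.5134900412784), np.float64(174.26965613383015)) (np.float64(320.296928166082), np.float64(169.7976717450784))
```

View pics/w10.png

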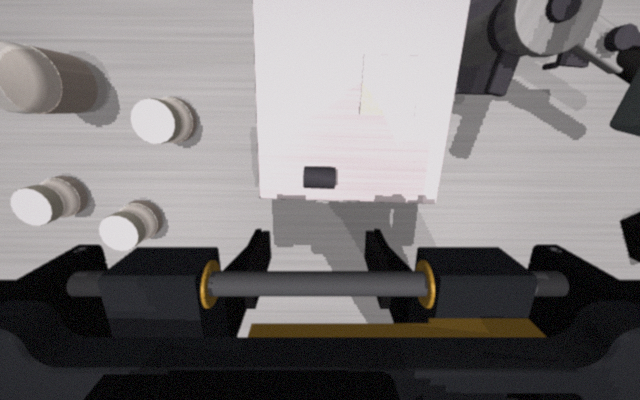

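View pics/t1c.png

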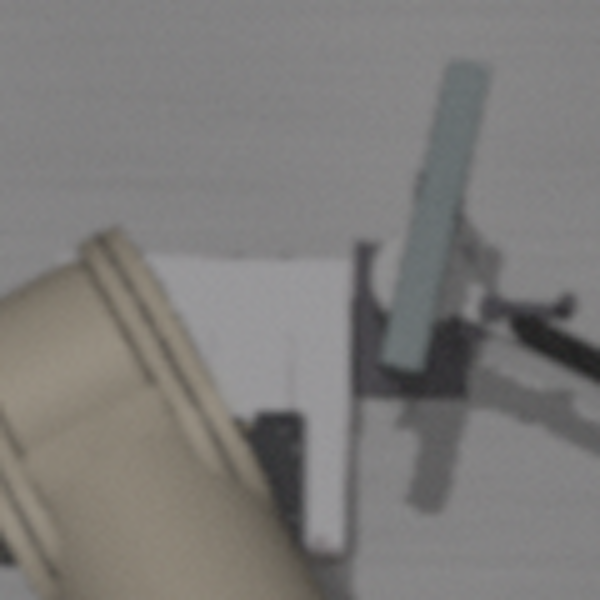

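Run:
```python
from sw import *
d=load('w10');print(onplane(d,320,177,101),onplane(d,304,177,101),onplane(d,336,177,101))
Q=ori(-np.pi/2-0.017)
plan([((520,86,130),Q,3),((520,86,85),Q,3)])
```

```text
[519.00147662  85.93683742 101.        ] [518.92409    100.23759592 101.        ] [519.07886352  71.6360275  101.        ]

[-0.01, 1.7, 0.84, -0.0, 0.007, -0.0],[-0.02, 1.69, 0.84, -0.001, 0.007, -0.0],[-0.03, 1.7, 0.84, -0.0, 0.007, -0.0],[0.0, 1.5, 0.0, -0.0, -0.0, -0.0],[0.0, 1.5, 0.0, -0.0, -0.0, -0.0],
[0.01, 1.5, 0.0, -0.0, -0.0, -0.0],
```

>>> step_arm --pt "0 1.7 0.8 0 0.007 0" --pt "0 1.7 0.8 0 0.007 0" --pt "0 1.7 0.9 0 0.007 0" --pt "0 1.5 0 0 0 0" --pt "0 1.5 0 0 0 0"

```text
time_s: 10.2
eef_pos: [519.9, 85.4, 99.3]
eef_rot: [-0.496, 0.495, -0.504, 0.504]
ft_force: [-0.8, -0.3, 0.9]
gripper_width: 60.8
```

>>> step_arm --pt "0 1.5 0 0 0 0" --pt "0 0 0 0 0 0"

```text
time_s: 10.45
eef_pos: [519.3, 85.9, 83.9]
eef_rot: [0.496, -0.496, 0.505, -0.504]
ft_force: [0.2, 0.1, -0.1]
gripper_width: 61.1
```

>>> step_arm --pt "0 0 0 0 0 0" --pt "0 0 0 0 0 0" --pt "0 0 0 0 0 0" --hand 0 --squeeze 30

```text
time_s: 10.82
eef_pos: [520.3, 86.1, 85.3]
eef_rot: [-0.497, 0.495, -0.504, 0.504]
ft_force: [0.5, -0.3, 0.0]
gripper_width: 38.2
```

Run:
```python
from sw import *
d=snap('wrist','w11');st()
```

```text
t 10.88 p [520.3  86.1  85.2] axes [[-0.017, 0.002, 1.0], [-1.0, 0.001, -0.017], [-0.001, -1.0, 0.002]] F [ 0.1  0.  -0.1] T [ 0.05  0.04 -0.01] w 34.6 j [ 0.69  0.49 -1.14  1.84  0.49  1.13 -2.2 ]
```

View pics/w11.png

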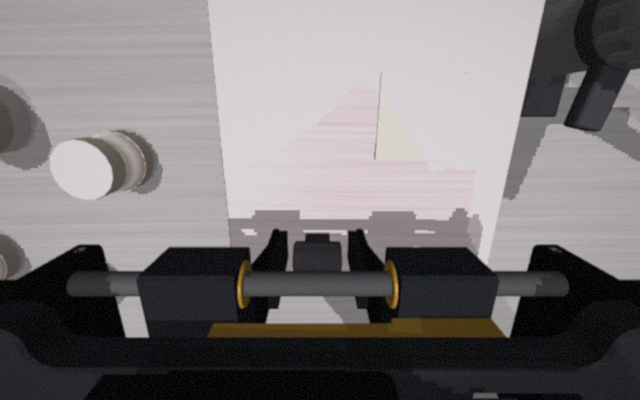

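>>> step_arm --pt "0 0 0 0 0 0" --pt "0 0 0 0 0 0"

```text
time_s: 11.12
eef_pos: [520.2, 86.5, 85.1]
eef_rot: [0.497, -0.495, 0.504, -0.504]
ft_force: [0.3, 1.8, 1.3]
gripper_width: 27.8
```

```bash
cat > lid.py <<'E'
from h import *
yaw=-0.017
ex=np.array([np.cos(yaw),np.sin(yaw),0])
# knob shut and hinge
K0=None
def arc(th0,th1,n,g0,start=True,jaw=-np.pi/2+yaw,lean=0):
    """g0: TCP at th=0 (arr). hinge at K+150ex-30z"""
    H=np.array(g0)+np.array([0,0,18.7])*0+150*ex-np.array([0,0,30])
    W=[]
    for k in range(1,n+1):
        t=th0+(th1-th0)*k/n
        P=H+ex*(-150*np.cos(t)+30*np.sin(t))+np.array([0,0,150*np.sin(t)+30*np.cos(t)])
        W.append((P,ori(jaw,lean),1))
    plan(W); print(W[-1][0].round(1))
E
python3 - <<'E'
from lid import *
st(); p,r,o=pose(); np.save('g0.npy',p); arc(0,0.8,10,p)
E
```

```text
t 11.12 p [520.2  86.5  85.1] axes [[-0.017, 0.002, 1.0], [-1.0, 0.002, -0.017], [-0.002, -1.0, 0.002]] F [0.3 1.8 1.3] T [ 0.31  0.04 -0.15] w 27.8 j [ 0.69  0.49 -1.14  1.84  0.49  1.13 -2.2 ]

[-0.0, -1.19, 0.29, -0.002, 0.0, -0.002],[-0.0, -1.16, 0.38, 0.0, 0.0, 0.0],[-0.0, -1.13, 0.47, 0.0, 0.0, 0.0],[-0.0, -1.09, 0.57, 0.0, 0.0, 0.0],[-0.0, -1.03, 0.64, 0.0, 0.0, 0.0],
[-0.0, -0.99, 0.73, 0.0, 0.0, 0.0],[0.0, -0.92, 0.8, 0.0, 0.0, 0.0],[0.0, -0.86, 0.88, 0.0, 0.0, 0.0],[0.0, -0.78, 0.94, 0.0, 0.0, 0.0],[0.0, -0.7, 1.0, 0.0, 0.0, 0.0],
[587.2  85.3 183.7]
```

Gripped (27.8 mm ≈ knob's 28 mm length). Lift along the arc.

>>> step_arm --pt "0 -1.2 0.3 0 0 0" --pt "0 -1.15 0.4 0 0 0" --pt "0 -1.1 0.5 0 0 0" --pt "0 -1.1 0.55 0 0 0" --pt "0 -1.05 0.65 0 0 0"

```text
time_s: 11.75
eef_pos: [544.0, 85.8, 141.6]
eef_rot: [0.496, -0.495, 0.504, -0.504]
ft_force: [-0.7, 4.3, -7.6]
gripper_width: 27.7
```

>>> step_arm --pt "0 -1.0 0.7 0 0 0" --pt "0 -0.9 0.8 0 0 0" --pt "0 -0.85 0.9 0 0 0" --pt "0 -0.8 0.95 0 0 0" --pt "0 -0.7 1.0 0 0 0"

```text
time_s: 12.38
eef_pos: [587.8, 84.7, 184.0]
eef_rot: [0.496, -0.495, 0.504, -0.504]
ft_force: [-2.6, 3.6, -6.4]
gripper_width: 27.7
```

Run:
```python
from lid import *
st(); g=np.load('g0.npy'); arc(.8,1.7,10,g); d=snap('scene','s2')
```

```text
t 12.38 p [587.8  84.7 184. ] axes [[-0.017, 0.001, 1.0], [-1.0, 0.001, -0.017], [-0.001, -1.0, 0.001]] F [-2.6  3.6 -6.4] T [ 0.76  0.92 -0.07] w 27.7 j [ 0.62  0.52 -1.13  1.56  0.48  1.36 -2.14]

[-0.06, -0.66, 1.13, -0.001, 0.0, -0.001],[0.0, -0.58, 1.24, 0.0, 0.0, -0.0],[0.01, -0.47, 1.3, 0.0, 0.0, -0.0],[-0.0, -0.36, 1.33, 0.0, 0.0, -0.0],[-0.0, -0.23, 1.35, 0.0, 0.0, -0.0],
[-0.0, -0.11, 1.37, 0.0, 0.0, -0.0],[-0.0, 0.02, 1.38, 0.0, 0.0, -0.0],[-0.0, 0.14, 1.37, 0.0, 0.0, -0.0],[-0.0, 0.26, 1.35, 0.0, 0.0, -0.0],[-0.0, 0.38, 1.32, 0.0, 0.0, -0.0],
[719.2  83.1 200. ]
```

View pics/s2.png

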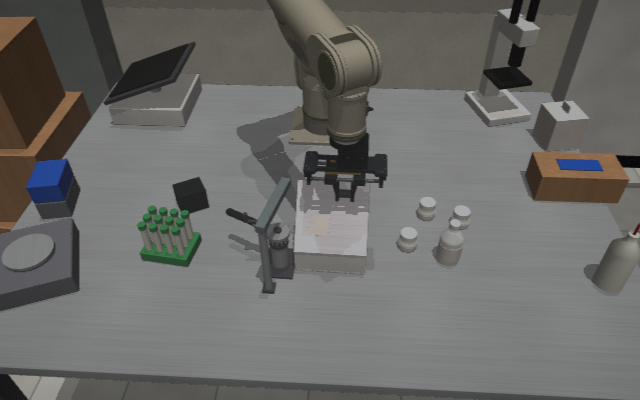

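>>> step_arm --pt "0 -0.65 1.15 0 0 0" --pt "0 -0.6 1.25 0 0 0" --pt "0 -0.5 1.3 0 0 0" --pt "0 -0.35 1.35 0 0 0" --pt "0 -0.2 1.35 0 0 0"

```text
time_s: 13.05
eef_pos: [652.0, 83.1, 207.3]
eef_rot: [-0.496, 0.495, -0.504, 0.504]
ft_force: [-5.2, 1.3, 0.6]
gripper_width: 27.5
```

>>> step_arm --pt "0 -0.1 1.35 0 0 0" --pt "0 0 1.4 0 0 0" --pt "0 0.15 1.35 0 0 0" --pt "0 0.25 1.35 0 0 0" --pt "0 0.4 1.3 0 0 0"

```text
time_s: 13.68
eef_pos: [720.3, 81.4, 201.1]
eef_rot: [-0.496, 0.495, -0.504, 0.505]
ft_force: [-3.3, -2.0, 5.1]
gripper_width: 27.6
```

Run:
```python
from lid import *
st(); d=snap('scene','s3'); crop(d,220,120,420,300,4,'s3c')
```

```text
t 13.68 p [720.3  81.4 201.1] axes [[-0.018, 0.003, 1.0], [-1.0, 0.0, -0.018], [-0.0, -1.0, 0.003]] F [-3.3 -2.   5.1] T [-0.09  0.89  0.02] w 27.6 j [ 0.38  0.76 -1.    1.14  0.62  1.53 -2.08]
```

View pics/s3c.png

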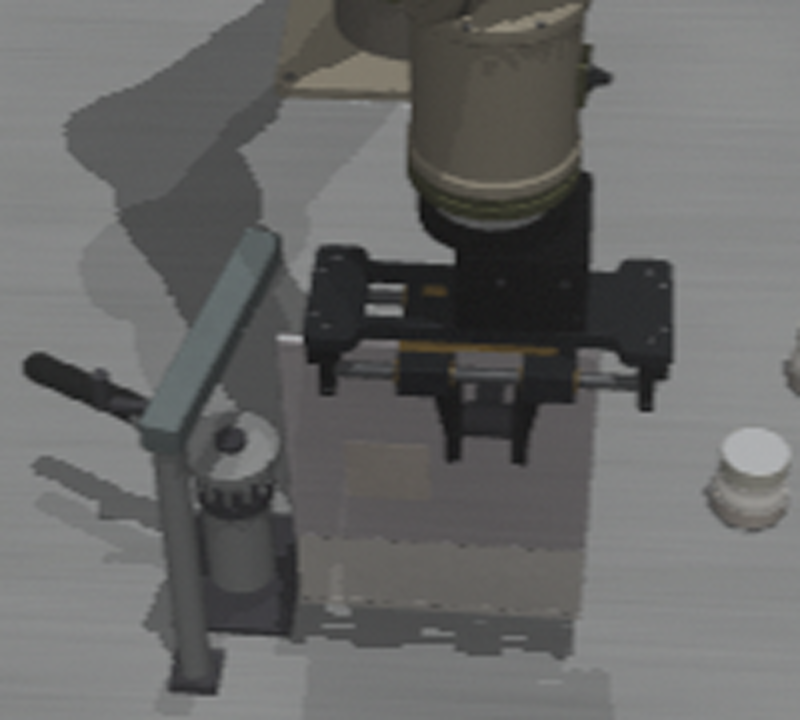

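>>> step_arm --pt "0 0 0 0 0 0" --pt "0 0 0 0 0 0" --pt "0 -0.5 0 0 0 0" --pt "0 -2 0 0 0 0" --pt "0 -3 0 0 0 0" --hand 0.7

```text
time_s: 14.35
eef_pos: [718.6, 82.4, 256.2]
eef_rot: [0.496, -0.495, 0.504, -0.504]
ft_force: [0.6, 0.3, 0.7]
gripper_width: 59.8
```

Run:
```python
from lid import *
st(); d=snap('scene','s4'); crop(d,220,120,420,300,4,'s4c')
plan([((719,82,300),ori(-np.pi/2),2),((540,230,290),ori(-1.1),6),((441.3,315.6,190),ori(-.87),5)])
```

```text
t 14.35 p [718.6  82.4 256.2] axes [[-0.017, 0.001, 1.0], [-1.0, 0.001, -0.017], [-0.001, -1.0, 0.001]] F [0.6 0.3 0.7] T [ 0.06 -0.02 -0.01] w 59.8 j [ 0.35  0.73 -1.01  1.05  0.6   1.63 -2.06]

[0.05, -1.93, -0.02, -0.003, -0.008, -0.002],[0.06, -1.93, -0.02, -0.003, -0.009, -0.001],[-2.47, 0.17, -2.98, -0.0, -0.078, -0.0],[-2.69, 0.17, -2.78, -0.0, -0.079, 0.0],[-2.9, 0.16, -2.56, -0.0, -0.078, 0.0],
[-3.09, 0.17, -2.33, -0.0, -0.079, 0.0],[-3.27, 0.16, -2.07, -0.0, -0.078, 0.0],[-3.42, 0.17, -1.82, -0.0, -0.079, 0.0],[-2.42, 2.0, -0.98, -0.0, -0.046, 0.0],[-2.47, 2.0, -0.87, -0.0, -0.046, 0.0],
[-2.5, 2.0, -0.76, -0.0, -0.046, 0.0],[-2.53, 2.0, -0.64, -0.0, -0.046, 0.0],[-2.57, 1.99, -0.52, -0.0, -0.046, 0.0],
```

View pics/s4c.png

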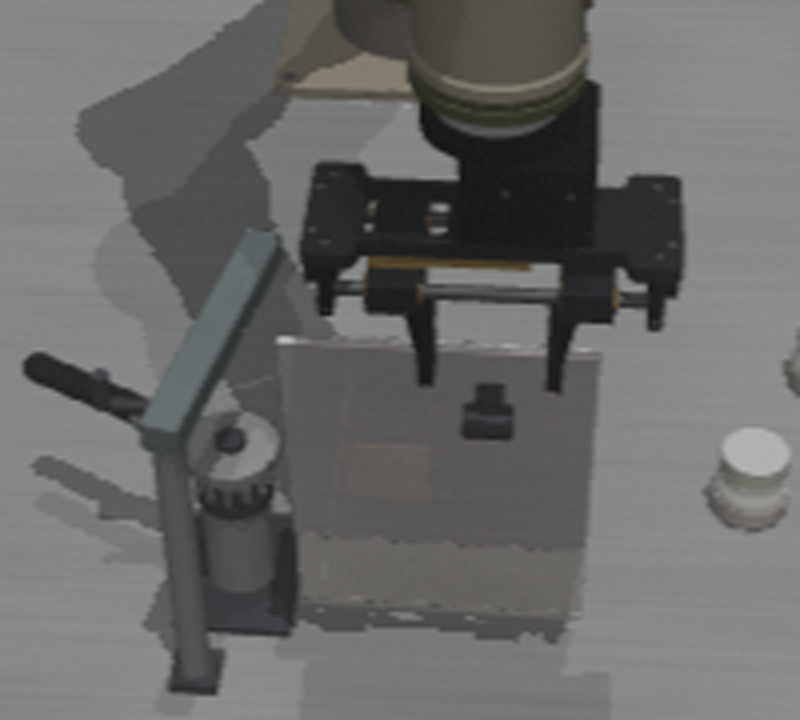

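Lid stands open behind the released knob. Go up and over to the jar.

>>> step_arm --pt "0 -2.2 0 -0.003 -0.008 -0.002" --pt "0 -2.2 0 -0.003 -0.008 0" --pt "-2.5 0 -3.0 0 -0.078 0" --pt "-2.7 0 -2.8 0 -0.078 0" --pt "-2.9 0.1 -2.6 0 -0.078 0"

```text
time_s: 15.02
eef_pos: [627.7, 158.0, 299.8]
eef_rot: [-0.555, 0.556, -0.438, 0.437]
ft_force: [0.4, 0.3, -0.1]
gripper_width: 60.9
```

>>> step_arm --pt "-3.1 0.1 -2.3 0 -0.078 0" --pt "-3.3 0.2 -2.1 0 -0.078 0" --pt "-3.4 0.2 -1.8 0 -0.078 0" --pt "-2.4 2.0 -1.0 0 -0.046 0" --pt "-2.5 2.0 -0.9 0 -0.046 0" --hand 0.9

```text
time_s: 15.65
eef_pos: [498.9, 266.5, 254.7]
eef_rot: [-0.618, 0.62, -0.343, 0.341]
ft_force: [-0.3, -0.0, 0.1]
gripper_width: 78.0
```

Run:
```python
from lid import *
st()
plan([((425,302,190),ori(-.87),4)])
```

```text
t 15.65 p [498.9 266.5 254.7] axes [[0.532, -0.002, 0.847], [-0.847, -0.001, 0.532], [-0.001, -1.0, -0.002]] F [-0.3 -0.   0.1] T [-0.06 -0.01  0.02] w 78.0 j [ 0.41  0.47 -1.3   1.53  0.46  1.49 -1.91]

[-1.73, 1.62, -1.09, 0.001, -0.035, -0.0],[-1.77, 1.62, -1.03, 0.0, -0.035, -0.0],[-1.8, 1.62, -0.96, 0.001, -0.035, -0.0],[-1.84, 1.62, -0.9, 0.0, -0.035, -0.001],
```

>>> step_arm --pt "-1.7 1.6 -1.1 0 -0.035 0" --pt "-1.8 1.6 -1.0 0 -0.035 0" --pt "-1.8 1.6 -1.0 0 -0.035 0" --pt "-1.8 1.6 -0.9 0 -0.035 0" --pt "0 0 0 0 0 0"

```text
time_s: 16.27
eef_pos: [424.4, 301.4, 190.5]
eef_rot: [-0.64, 0.643, -0.299, 0.297]
ft_force: [0.8, -0.6, -0.1]
gripper_width: 78.2
```

Run:
```python
from lid import *
d=snap('wrist','w12');st(); print(proj(d,[441.3,315.6,52]),proj(d,[441.3,315.6,0]))
```

```text
t 16.32 p [425.8 301.  191. ] axes [[0.644, -0.003, 0.765], [-0.765, -0.001, 0.644], [-0.001, -1.0, -0.003]] F [ 0.9 -0.3 -0.6] T [-0.02 -0.09 -0.06] w 78.1 j [ 0.41  0.44 -1.36  1.73  0.44  1.34 -1.91]
(np.float64(318.05842201665854), np.float64(166.5168137474289)) (np.float64(317.996955357101), np.float64(158.17895174872427))
```

View pics/w12.png

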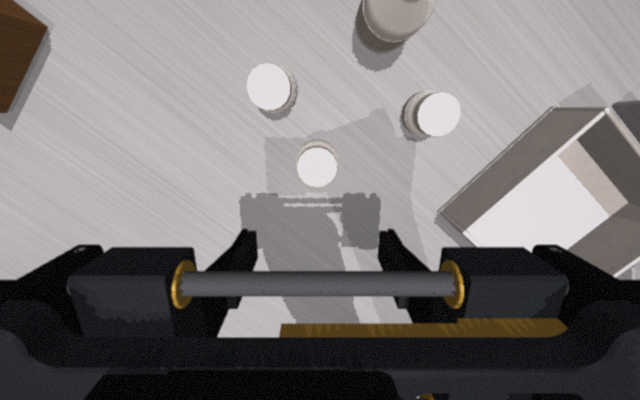

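Run:
```python
from lid import *
plan([((441,316,120),ori(-.87),3),((441,316,11),ori(-.87),7)])
```

```text
[-0.05, 2.36, 0.72, 0.001, -0.0, -0.0],[-0.05, 2.37, 0.72, 0.001, -0.0, -0.001],[-0.06, 2.37, 0.71, 0.001, -0.001, -0.0],[0.0, 1.56, 0.0, 0.0, 0.0, -0.0],[0.0, 1.56, 0.0, 0.0, 0.0, -0.0],
[0.0, 1.56, 0.0, 0.0, 0.0, -0.0],[0.0, 1.55, 0.0, 0.0, 0.0, -0.0],[0.0, 1.56, 0.0, 0.0, 0.0, -0.0],[0.0, 1.55, 0.0, 0.0, 0.0, -0.0],[0.0, 1.56, 0.0, 0.0, 0.0, -0.0],
```

>>> step_arm --pt "0 2.4 0.7 0 0 0" --pt "-0.1 2.4 0.7 0 0 0" --pt "-0.1 2.3 0.7 0 0 0" --pt "0 1.6 0 0 0 0" --pt "0 1.6 0 0 0 0"

```text
time_s: 16.95
eef_pos: [440.6, 315.7, 86.8]
eef_rot: [-0.64, 0.642, -0.3, 0.298]
ft_force: [1.1, -0.5, 0.3]
gripper_width: 78.1
```

Run:
```python
from lid import *
st();plan([((441,316,11),ori(-.87),5)])
```

```text
t 16.95 p [440.6 315.7  86.8] axes [[0.643, -0.004, 0.766], [-0.766, -0.0, 0.643], [-0.002, -1.0, -0.003]] F [ 1.1 -0.5  0.3] T [-0.07 -0.06  0.03] w 78.1 j [ 0.26  0.58 -1.21  1.79  0.59  1.19 -2.01]

[0.0, 1.52, 0.02, 0.001, -0.0, -0.0],[0.01, 1.52, 0.01, 0.001, -0.001, -0.001],[0.0, 1.51, 0.01, 0.0, -0.0, -0.0],[0.01, 1.52, 0.01, 0.001, -0.001, -0.001],[-0.0, 1.51, 0.01, 0.0, -0.0, -0.0],
```

>>> step_arm --pt "0 1.5 0 0.001 0 0" --pt "0 1.5 0 0.001 0 0" --pt "0 1.5 0 0.001 0 0" --pt "0 1.5 0 0 0 0" --pt "0 1.4 0 0 0 0"

```text
time_s: 17.58
eef_pos: [439.5, 315.8, 11.9]
eef_rot: [0.641, -0.641, 0.299, -0.297]
ft_force: [0.3, 0.1, -0.6]
gripper_width: 78.3
```

>>> step_arm --pt "0 0 0 0 0 0" --pt "0 0 0 0 0 0" --pt "0 0 0 0 0 0" --pt "0 0 0 0 0 0" --pt "0 0 0 0 0 0" --hand 0.3 --squeeze 15

```text
time_s: 18.2
eef_pos: [439.9, 316.0, 13.3]
eef_rot: [0.641, -0.641, 0.299, -0.298]
ft_force: [0.6, -0.5, 4.0]
gripper_width: 49.1
```

Run:
```python
from lid import *
d=snap('wrist','w13');st()
```

```text
t 18.25 p [439.8 316.   13.3] axes [[0.644, -0.002, 0.765], [-0.765, 0.002, 0.644], [-0.002, -1.0, -0.0]] F [-1.5 -0.4  4.1] T [-0.17  0.01  0.07] w 49.1 j [ 0.19  0.67 -1.12  1.85  0.68  1.08 -2.07]
```

View pics/w13.png

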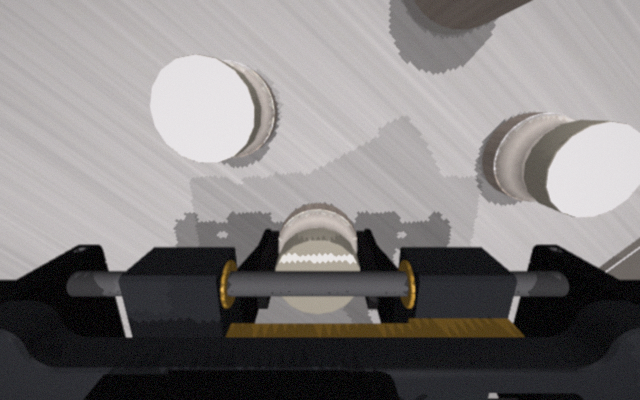

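>>> step_arm --pt "0 -0.5 0 0 0 0" --pt "0 -1.0 0 0 0 0" --pt "0 -2.0 0 0 0 0" --pt "0 -2.5 0 0 0 0" --pt "0 -2.5 0 0 0 0"

```text
time_s: 18.88
eef_pos: [439.8, 316.0, 100.0]
eef_rot: [0.641, -0.641, 0.299, -0.297]
ft_force: [0.8, -0.3, -1.0]
gripper_width: 48.9
```

Run:
```python
from lid import *
d=snap('scene','s5');st();crop(d,280,100,480,260,4,'s5c')
Q=ori(-1.35)
plan([((443,300,130),ori(-.87),2),((548,55,130),Q,9),((548,55,60),Q,5)])
```

```text
t 18.93 p [440.8 317.3 103. ] axes [[0.644, 0.001, 0.765], [-0.765, 0.004, 0.644], [-0.002, -1.0, 0.003]] F [1.9 1.9 1.1] T [ 0.22 -0.22 -0.02] w 48.9 j [ 0.27  0.56 -1.23  1.78  0.57  1.21 -1.99]

[0.73, -1.35, -0.47, -0.002, -0.0, -0.001],[0.73, -1.36, -0.46, -0.001, -0.001, -0.001],[2.83, -0.0, -0.86, -0.0, 0.053, -0.0],[2.88, -0.0, -0.71, -0.0, 0.053, -0.0],[2.91, -0.0, -0.56, -0.0, 0.053, -0.0],
[2.93, -0.0, -0.41, -0.0, 0.054, -0.0],[2.95, -0.0, -0.25, -0.0, 0.053, -0.0],[2.96, -0.0, -0.09, -0.0, 0.054, -0.0],[2.96, -0.0, 0.07, -0.0, 0.053, -0.0],[2.96, -0.0, 0.23, -0.0, 0.054, -0.0],
[2.93, -0.0, 0.39, -0.0, 0.053, -0.0],[0.0, 1.4, -0.0, -0.0, 0.0, -0.0],[0.0, 1.4, -0.0, -0.0, 0.0, -0.0],[0.0, 1.4, -0.0, -0.0, 0.0, -0.0],[0.0, 1.4, -0.0, -0.0, 0.0, -0.0],
[0.01, 1.4, -0.0, -0.0, 0.0, -0.0],
```

View pics/s5c.png

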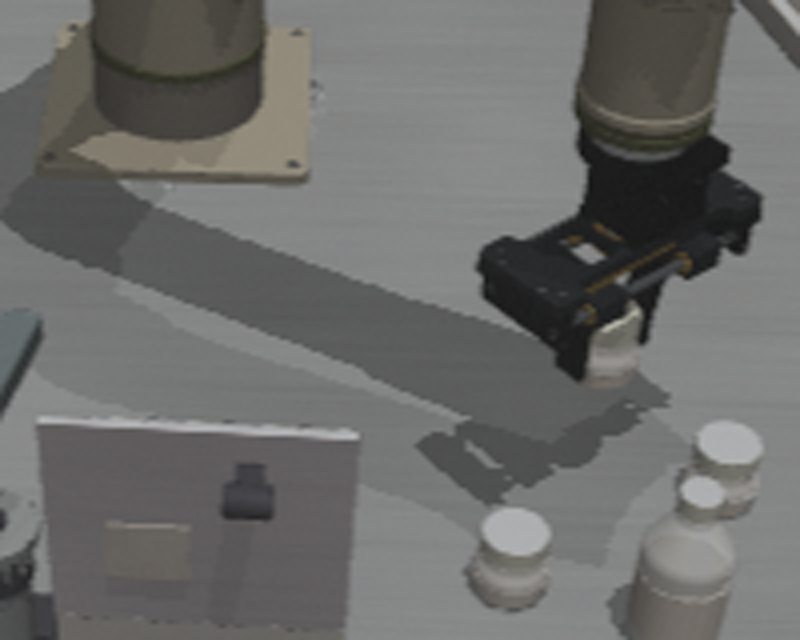

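Jar is held upright. Carry it across.

>>> step_arm --pt "0.7 -1.4 -0.5 0 0 0" --pt "0.7 -1.4 -0.5 0 0 0" --pt "2.8 0 -0.9 0 0.053 0" --pt "2.9 0 -0.7 0 0.053 0" --pt "2.9 0 -0.6 0 0.053 0"

```text
time_s: 19.55
eef_pos: [475.6, 214.9, 126.0]
eef_rot: [-0.615, 0.615, -0.35, 0.348]
ft_force: [-0.2, -0.7, -0.7]
gripper_width: 48.5
```

>>> step_arm --pt "2.9 0 -0.4 0 0.053 0" --pt "2.95 0 -0.25 0 0.053 0" --pt "2.95 0 -0.1 0 0.053 0" --pt "2.95 0 0.1 0 0.053 0" --pt "2.95 0 0.2 0 0.053 0"

```text
time_s: 20.18
eef_pos: [533.9, 79.2, 125.5]
eef_rot: [-0.563, 0.563, -0.428, 0.427]
ft_force: [0.2, 0.8, -1.2]
gripper_width: 49.2
```

Run:
```python
from lid import *
st()
Q=ori(-1.35)
plan([((548,55,125),Q,3),((548,55,60),Q,5)])
```

```text
t 20.18 p [533.9  79.2 125.5] axes [[0.269, -0.002, 0.963], [-0.963, 0.001, 0.269], [-0.002, -1.0, -0.002]] F [ 0.2  0.8 -1.2] T [-0.01  0.02  0.02] w 49.2 j [ 0.73  0.48 -1.18  1.76  0.47  1.22 -1.88]

[0.9, 0.02, 0.24, 0.001, 0.017, -0.001],[0.9, 0.01, 0.25, 0.001, 0.017, -0.0],[0.89, 0.02, 0.26, 0.0, 0.018, -0.001],[0.0, 1.3, 0.0, 0.0, -0.0, 0.0],[0.0, 1.3, 0.0, 0.0, -0.0, 0.0],
[0.0, 1.3, 0.0, 0.0, -0.0, 0.0],[0.0, 1.3, 0.0, 0.0, -0.0, 0.0],[0.0, 1.3, 0.0, 0.0, -0.0, 0.0],
```

>>> step_arm --pt "0.9 0 0.25 0 0.017 0" --pt "0.9 0 0.25 0 0.017 0" --pt "0.9 0 0.25 0 0.017 0" --pt "0 0 0 0 0 0"

```text
time_s: 20.68
eef_pos: [547.7, 56.6, 125.2]
eef_rot: [-0.553, 0.553, -0.442, 0.44]
ft_force: [0.1, -0.2, -2.0]
gripper_width: 48.8
```

Run:
```python
from lid import *
d=snap('wrist','w14');st()
Q=ori(-1.35)
plan([((548,55,22),Q,7)])
```

```text
t 20.73 p [547.5  57.2 125.3] axes [[0.223, -0.003, 0.975], [-0.975, 0.002, 0.223], [-0.002, -1.0, -0.002]] F [ 0.3 -0.4 -0.7] T [ 0.05 -0.02 -0.02] w 49.0 j [ 0.74  0.5  -1.15  1.73  0.48  1.23 -1.89]

[0.03, 1.48, 0.0, 0.0, 0.001, -0.0],[0.04, 1.47, 0.0, 0.0, 0.001, -0.0],[0.03, 1.48, 0.0, 0.0, 0.0, -0.0],[0.04, 1.47, 0.01, 0.001, 0.001, -0.001],[0.03, 1.48, 0.0, 0.0, 0.0, -0.0],
[0.03, 1.47, 0.01, 0.001, 0.001, -0.001],[0.04, 1.48, -0.0, 0.0, 0.0, -0.0],
```

View pics/w14.png

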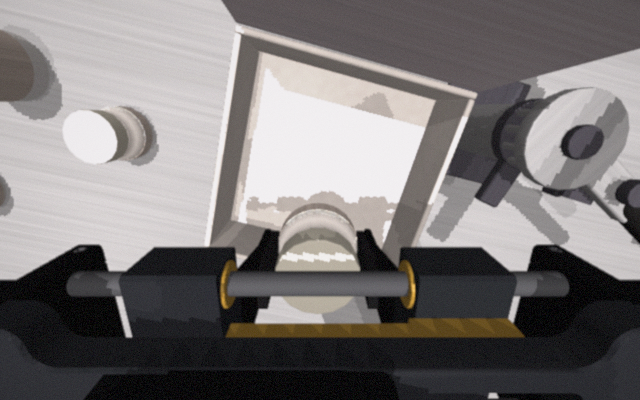

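>>> step_arm --pt "0 1.5 0 0 0 0" --pt "0 1.5 0 0 0 0" --pt "0 1.5 0 0 0 0" --pt "0.1 1.5 0 0 0 0" --pt "0.1 1.5 0 0 0 0"

```text
time_s: 21.35
eef_pos: [547.7, 54.9, 49.1]
eef_rot: [-0.553, 0.553, -0.442, 0.44]
ft_force: [-0.3, 0.7, -0.3]
gripper_width: 49.0
```

>>> step_arm --pt "0 1.3 0 0 0 0" --pt "0 0.9 0 0 0 0" --pt "0 0.5 0 0 0 0" --pt "0 0.2 0 0 0 0"

```text
time_s: 21.85
eef_pos: [547.8, 55.0, 21.2]
eef_rot: [-0.553, 0.553, -0.442, 0.44]
ft_force: [0.5, -0.1, -1.4]
gripper_width: 48.9
```

Run:
```python
from lid import *
st()
```

```text
t 21.85 p [547.8  55.   21.2] axes [[0.223, -0.002, 0.975], [-0.975, 0.001, 0.223], [-0.002, -1.0, -0.002]] F [ 0.5 -0.1 -1.4] T [ 0.04  0.03 -0.02] w 48.9 j [ 0.65  0.62 -1.04  1.82  0.61  1.07 -1.97]
```

Contact is expected near z = 18; lower in small steps.

>>> step_arm --pt "0 0.1 0 0 0 0" --pt "0 0.1 0 0 0 0" --pt "0 0.05 0 0 0 0"

```text
time_s: 22.22
eef_pos: [547.8, 54.9, 18.9]
eef_rot: [-0.553, 0.553, -0.442, 0.44]
ft_force: [0.7, 0.2, -0.4]
gripper_width: 48.6
```

>>> step_arm --pt "0 0.1 0 0 0 0" --pt "0 0 0 0 0 0"

```text
time_s: 22.48
eef_pos: [547.9, 55.0, 18.3]
eef_rot: [-0.553, 0.553, -0.442, 0.44]
ft_force: [-0.9, -0.9, 5.6]
gripper_width: 49.0
```

>>> step_arm --pt "0 0 0 0 0 0" --pt "0 0 0 0 0 0" --pt "0 -0.2 0 0 0 0" --pt "0 -0.8 0 0 0 0" --pt "0 -1.5 0 0 0 0" --hand 0.8

```text
time_s: 23.1
eef_pos: [547.6, 55.0, 43.4]
eef_rot: [-0.553, 0.553, -0.442, 0.44]
ft_force: [0.4, 0.6, -0.8]
gripper_width: 69.5
```

>>> step_arm --pt "0 -2.5 0 0 0 0" --pt "0 -3.5 0 0 0 0" --pt "0 -3.5 -1.0 0 0 0" --pt "0 -3.5 -1.5 0 0 0" --pt "0 0 0 0 0 0"

```text
time_s: 23.72
eef_pos: [524.5, 49.5, 176.1]
eef_rot: [0.553, -0.552, 0.44, -0.441]
ft_force: [0.5, -0.1, -0.8]
gripper_width: 69.4
```

Run:
```python
from lid import *
d=snap('wrist','w15');st(); s=snap('scene','s6');crop(s,250,130,420,290,4.5,'s6c')
```

```text
t 23.77 p [524.2  49.  174.5] axes [[0.222, 0.0, 0.975], [-0.975, 0.0, 0.222], [-0.0, -1.0, 0.0]] F [0.3 0.5 0.3] T [ 0.03 -0.   -0.  ] w 69.9 j [ 0.85  0.4  -1.23  1.74  0.39  1.29 -1.82]
```

View pics/w15.png

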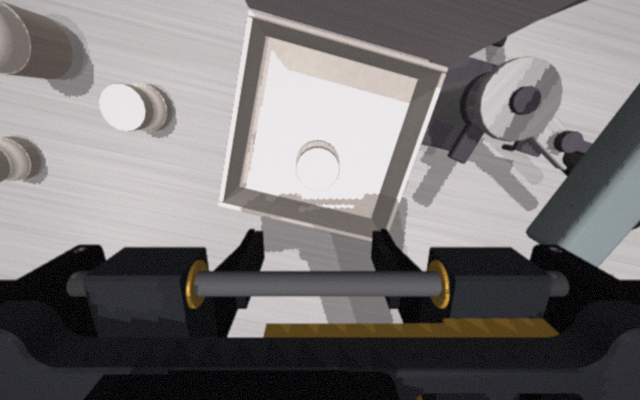

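View pics/s6c.png

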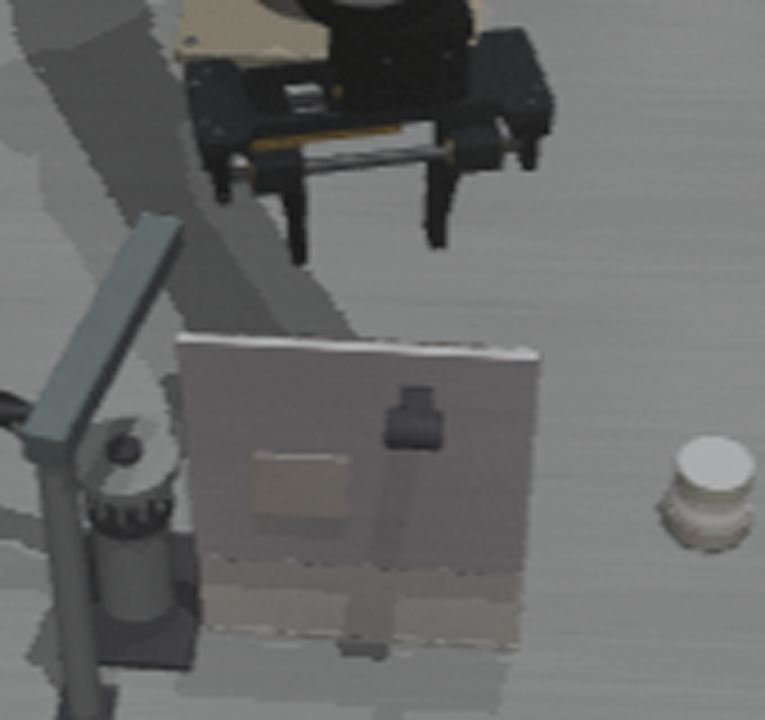

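Run:
```python
from lid import *
Q=ori(-np.pi/2-.017)
plan([((560,60,300),ori(-1.45),4),((720,82,300),Q,6),((720,82,201),Q,5)])
```

```text
[-0.07, -3.17, 0.94, 0.0, 0.026, -0.0],[-0.1, -3.16, 0.93, 0.0, 0.026, -0.0],[-0.12, -3.17, 0.93, 0.001, 0.026, -0.0],[-0.15, -3.16, 0.94, 0.0, 0.025, -0.001],[-0.04, -0.0, 2.69, 0.0, 0.023, 0.0],
[-0.1, -0.0, 2.69, 0.0, 0.023, 0.0],[-0.17, -0.0, 2.69, 0.0, 0.023, 0.0],[-0.23, -0.0, 2.68, 0.0, 0.023, 0.0],[-0.29, -0.0, 2.68, 0.0, 0.023, 0.0],[-0.35, -0.01, 2.66, 0.0, 0.023, 0.0],
[-0.0, 1.98, 0.0, 0.0, 0.0, 0.0],[-0.0, 1.98, 0.0, 0.0, 0.0, 0.0],[-0.0, 1.98, 0.0, 0.0, 0.0, 0.0],[-0.0, 1.98, 0.0, 0.0, 0.0, 0.0],[-0.0, 1.98, 0.01, 0.0, 0.0, 0.0],
```

>>> step_arm --pt "-0.1 -3.2 0.9 0 0.026 0" --pt "-0.1 -3.2 0.9 0 0.026 0" --pt "-0.1 -3.2 0.9 0 0.026 0" --pt "-0.1 -3.2 0.9 0 0.026 0" --pt "-0.1 0 2.7 0 0.023 0" --hand 0.7

```text
time_s: 24.45
eef_pos: [586.4, 64.1, 302.7]
eef_rot: [0.524, -0.523, 0.476, -0.475]
ft_force: [-0.2, 0.1, -0.2]
gripper_width: 61.0
```

>>> step_arm --pt "-0.1 0 2.7 0 0.023 0" --pt "-0.2 0 2.7 0 0.023 0" --pt "-0.2 0 2.7 0 0.023 0" --pt "-0.3 0 2.7 0 0.023 0" --pt "-0.3 0 2.7 0 0.023 0"

```text
time_s: 25.08
eef_pos: [720.5, 82.0, 298.7]
eef_rot: [0.494, -0.496, 0.506, -0.503]
ft_force: [-0.2, -0.4, 1.0]
gripper_width: 61.3
```

Run:
```python
from lid import *
d=snap('wrist','w16');st()
Q=ori(-np.pi/2-.017)
plan([((720,82,201),Q,5)])
```

```text
t 25.12 p [722.2  82.1 297.2] axes [[-0.019, -0.005, 1.0], [-1.0, 0.001, -0.019], [-0.001, -1.0, -0.005]] F [ 2.3 -1.1 -1. ] T [ 0.08 -0.13  0.01] w 61.1 j [ 0.31  0.73 -1.    0.95  0.6   1.72 -2.04]

[0.01, 1.93, -0.03, 0.001, -0.0, -0.0],[0.0, 1.92, -0.04, 0.001, -0.001, -0.0],[0.01, 1.93, -0.04, 0.001, -0.0, -0.0],[0.0, 1.92, -0.04, 0.001, -0.001, -0.0],[0.01, 1.92, -0.04, 0.001, -0.0, -0.001],
```

View pics/w16.png

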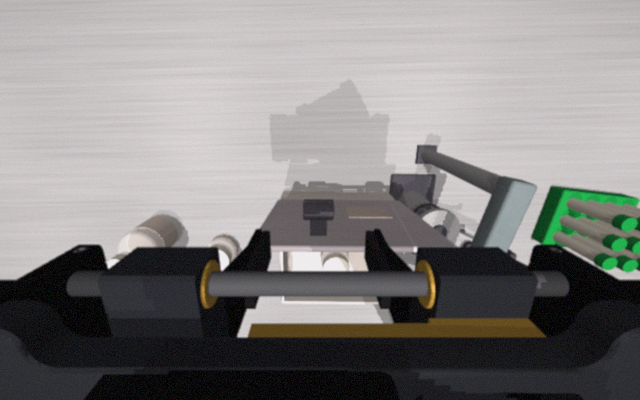

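>>> step_arm --pt "0 1.9 0 0.001 0 0" --pt "0 1.9 0 0.001 0 0" --pt "0 1.9 0 0.001 0 0" --pt "0 1.9 0 0.001 0 0" --pt "0 1.9 0 0 0 0"

```text
time_s: 25.75
eef_pos: [719.5, 81.8, 204.0]
eef_rot: [-0.496, 0.495, -0.504, 0.504]
ft_force: [0.3, 0.5, 1.0]
gripper_width: 61.2
```

>>> step_arm --pt "0 0 0 0 0 0" --pt "0 0 0 0 0 0" --pt "0 0 0 0 0 0" --pt "0 0 0 0 0 0" --pt "0 0 0 0 0 0" --hand 0 --squeeze 30

```text
time_s: 26.38
eef_pos: [719.8, 81.4, 206.0]
eef_rot: [-0.496, 0.495, -0.504, 0.505]
ft_force: [-0.6, -2.1, 2.9]
gripper_width: 27.9
```

Run:
```python
from lid import *
st(); g=np.load('g0.npy'); arc(1.7,0.8,10,g)
```

```text
t 26.38 p [719.8  81.4 206. ] axes [[-0.018, 0.002, 1.0], [-1.0, 0.001, -0.018], [-0.001, -1.0, 0.002]] F [-0.6 -2.1  2.9] T [-0.48  0.15  0.03] w 27.9 j [ 0.37  0.76 -1.    1.13  0.61  1.54 -2.08]

[-0.16, 0.21, -1.39, -0.002, -0.001, -0.001],[0.0, -0.26, -1.35, -0.0, -0.0, 0.0],[0.0, -0.14, -1.37, -0.0, -0.0, 0.0],[0.0, -0.01, -1.37, -0.0, -0.0, 0.0],[0.0, 0.1, -1.37, -0.0, -0.0, 0.0],
[0.0, 0.23, -1.36, -0.0, -0.0, 0.0],[0.0, 0.35, -1.33, -0.0, -0.0, 0.0],[0.0, 0.47, -1.3, -0.0, -0.0, 0.0],[0.0, 0.59, -1.24, -0.0, -0.0, 0.0],[0.0, 0.69, -1.19, -0.0, -0.0, 0.0],
[587.2  85.3 183.7]
```

>>> step_arm --pt "0 -0.35 -1.35 0 0 0" --pt "0 -0.25 -1.35 0 0 0" --pt "0 -0.15 -1.35 0 0 0" --pt "0 0 -1.35 0 0 0" --pt "0 0.1 -1.35 0 0 0"

```text
time_s: 27.0
eef_pos: [652.7, 83.1, 212.3]
eef_rot: [-0.497, 0.494, -0.504, 0.505]
ft_force: [4.6, 1.3, -1.1]
gripper_width: 27.9
```

>>> step_arm --pt "0 0.25 -1.35 0 0 0" --pt "0 0.35 -1.35 0 0 0" --pt "0 0.45 -1.3 0 0 0" --pt "0 0.6 -1.25 0 0 0" --pt "0 0.7 -1.2 0 0 0"

```text
time_s: 27.62
eef_pos: [588.2, 84.7, 189.3]
eef_rot: [-0.497, 0.494, -0.504, 0.505]
ft_force: [2.3, 1.8, 3.2]
gripper_width: 27.6
```

Run:
```python
from lid import *
st(); g=np.load('g0.npy')+[0,0,5]; arc(.8,0.0,10,g)
```

```text
t 27.62 p [588.2  84.7 189.3] axes [[-0.018, 0.005, 1.0], [-1.0, 0.002, -0.018], [-0.002, -1.0, 0.005]] F [2.3 1.8 3.2] T [ 0.18 -0.64 -0.11] w 27.6 j [ 0.62  0.52 -1.13  1.55  0.47  1.37 -2.14]

[-0.05, 0.76, -1.11, -0.005, -0.001, -0.002],[-0.0, 0.78, -0.94, 0.0, 0.0, -0.0],[-0.0, 0.86, -0.87, 0.0, 0.0, -0.0],[-0.0, 0.92, -0.81, 0.0, 0.0, -0.0],[-0.0, 0.98, -0.72, 0.0, 0.0, -0.0],
[-0.0, 1.04, -0.65, 0.0, 0.0, -0.0],[-0.01, 1.09, -0.56, 0.0, 0.0, -0.0],[0.0, 1.13, -0.47, 0.0, 0.0, -0.0],[0.0, 1.16, -0.39, 0.0, 0.0, -0.0],[0.0, 1.19, -0.28, 0.0, 0.0, -0.0],
[520.2  86.5  90.1]
```

>>> step_arm --pt "0 0.75 -1.1 0 0 0" --pt "0 0.8 -0.95 0 0 0" --pt "0 0.85 -0.9 0 0 0" --pt "0 0.9 -0.8 0 0 0" --pt "0 1.0 -0.7 0 0 0"

```text
time_s: 28.25
eef_pos: [542.6, 85.9, 144.8]
eef_rot: [0.497, -0.495, 0.504, -0.504]
ft_force: [0.0, 4.8, 3.3]
gripper_width: 27.9
```

>>> step_arm --pt "0 1.05 -0.65 0 0 0" --pt "0 1.1 -0.55 0 0 0" --pt "0 1.1 -0.45 0 0 0" --pt "0 1.1 -0.4 0 0 0"

```text
time_s: 28.75
eef_pos: [522.3, 86.4, 100.9]
eef_rot: [0.497, -0.495, 0.504, -0.504]
ft_force: [2.2, 5.5, 2.1]
gripper_width: 27.5
```

Run:
```python
from lid import *
st()
```

```text
t 28.75 p [522.3  86.4 100.9] axes [[-0.017, 0.002, 1.0], [-1.0, 0.003, -0.017], [-0.003, -1.0, 0.002]] F [2.2 5.5 2.1] T [ 1.24 -0.68 -0.16] w 27.5 j [ 0.7   0.47 -1.15  1.82  0.47  1.16 -2.19]
```

>>> step_arm --pt "0 0.7 -0.15 0 0 0" --pt "0 0.4 -0.1 0 0 0" --pt "0 0.2 0 0 0 0" --pt "0 0 0 0 0 0"

```text
time_s: 29.25
eef_pos: [519.6, 86.5, 89.1]
eef_rot: [0.496, -0.495, 0.504, -0.504]
ft_force: [-7.8, 3.2, 18.7]
gripper_width: 27.9
```

Run:
```python
from lid import *
st()
```

```text
t 29.25 p [519.6  86.5  89.1] axes [[-0.017, 0.0, 1.0], [-1.0, 0.002, -0.017], [-0.002, -1.0, 0.0]] F [-7.8  3.2 18.7] T [ 0.61  1.64 -0.2 ] w 27.9 j [ 0.69  0.48 -1.14  1.83  0.48  1.14 -2.2 ]
```

>>> step_arm --pt "0 0 0 0 0 0" --pt "0 0 0 0 0 0" --pt "0 0 0 0 0 0" --pt "0 -1.5 0 0 0 0" --pt "0 -3.0 0 0 0 0" --hand 0.7

```text
time_s: 29.88
eef_pos: [519.7, 85.3, 134.1]
eef_rot: [0.496, -0.495, 0.505, -0.504]
ft_force: [0.1, 0.7, 0.5]
gripper_width: 59.7
```

>>> step_arm --pt "0 -4 0 0 0 0" --pt "-1 -4 -2 0 0 0" --pt "-2 -2 -4 0 0 0" --pt "-2 0 -3 0 0 0" --pt "0 0 0 0 0 0"

```text
time_s: 30.5
eef_pos: [429.7, 138.7, 234.2]
eef_rot: [-0.496, 0.497, -0.501, 0.507]
ft_force: [0.3, -1.7, 0.1]
gripper_width: 61.1
```

Run:
```python
from lid import *
d=snap('wrist','w17');st(); s=snap('scene','s7');crop(s,200,150,400,310,4,'s7c'); t=snap('top','t7')
for u,v in((300,215),(340,215),(320,225)): print(p3(s,u,v).round(1))
```

```text
t 30.55 p [430.8 136.9 234.2] axes [[-0.017, 0.004, 1.0], [-1.0, -0.005, -0.017], [0.005, -1.0, 0.004]] F [ 0.4 -0.9  0.2] T [-0.01  0.01 -0.  ] w 60.7 j [ 1.07 -0.03 -1.41  1.83 -0.03  1.32 -1.93]
[542.1 -32.1  77.1]
[537.8  74.   78.5]
[576.   23.4  76.2]
```

View pics/w17.png

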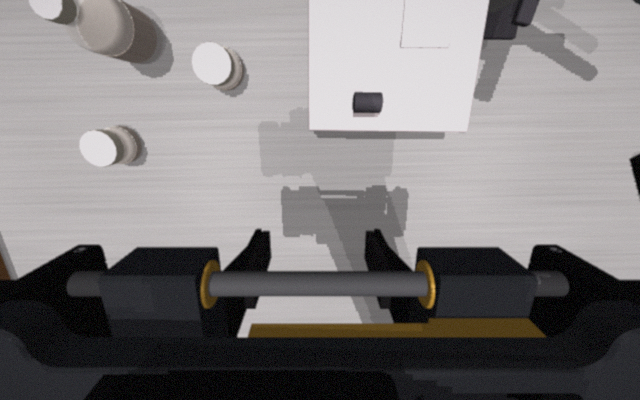

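View pics/s7.png

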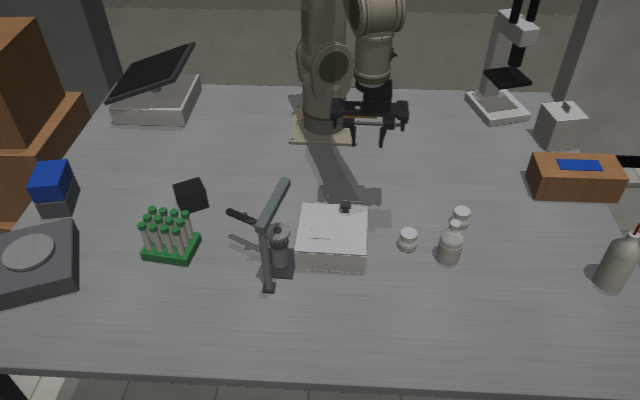

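View pics/s7c.png

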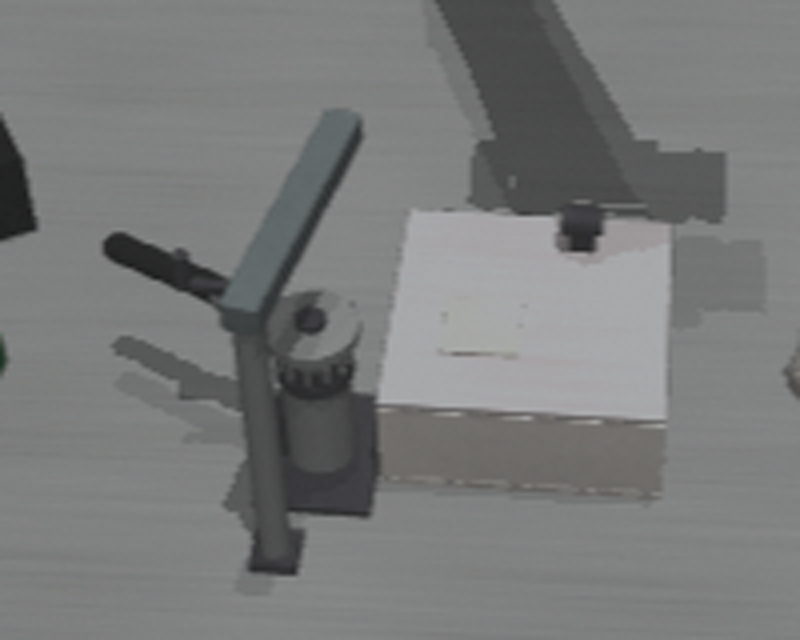

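Run:
```python
from h import *
for n in('scene0','s7'):
    s=load(n); P=np.array([p3(s,u,v) for u in range(306,362,3) for v in range(214,240,3)]);P=P[(P[:,2]>70)&(P[:,2]<85)]
    A=np.c_[P[:,:2]-[580,54],np.ones(len(P))]; print(n,np.linalg.lstsq(A,P[:,2],rcond=None)[0].round(4),len(P))
a,b=load('scene0')['img'].astype(int),load('s7')['img'].astype(int)
D=np.abs(a-b).max(2)
for nm,(u0,v0,u1,v1) in dict(rack=(135,200,205,268),carton=(170,175,212,215),bottle=(435,218,470,270),knob=(335,198,356,215),lid=(295,200,372,275)).items(): print(nm,D[v0:v1,u0:u1].max(),(D[v0:v1,u0:u1]>40).sum())
```

```text
scene0 [1.02000e-02 5.20000e-03 7.73219e+01] 171
s7 [ 1.6500e-02 -3.1000e-03  7.7019e+01] 170
rack 7 0
carton 7 0
bottle 6 0
knob 51 77
lid 122 128
```

>>> step_arm --pt "0 0 0 0 0 0" --pt "0 0 0 0 0 0" --pt "0 0 0 0 0 0" --pt "0 0 0 0 0 0"

```text
time_s: 31.15
eef_pos: [431.0, 137.0, 233.5]
eef_rot: [0.496, -0.495, 0.505, -0.504]
ft_force: [0.1, -0.2, 0.2]
gripper_width: 61.5
```

Run:
```python
from h import *
print(bot.hand_in())
```

```text
the job is handed in; nothing more can be done
None
```

The job is done and handed in at about 31 s, with no verdict reported.

- **Bolt:** I flipped the direction lever to the loosening side and swung the handle to the right. The wrist camera put the bolt at about 1.4 rad, so the clamp bar is clear of the lid. I left it loose.
- **Jar:** I took the look-alike nearest the base, 541 mm away against about 620 mm for the other two. I set it on the box floor at about 5 N and let go. The wrist picture then showed it standing upright.
- **Lid:** I opened it by the knob to about 1.7 rad and brought it back down by the knob, ending against the stop with about 19 N. The depth image afterwards puts its top at 77.0 mm and level, against 77.3 mm at the start.
- **Bystanders:** The scene image around the bottle, carton and tube rack is unchanged from the first picture.

The gripper ended well clear with no contact force, and the largest wrist force I saw was about 20 N. No check failed. Two caveats:

- Joint 3 came within 0.06 rad of its range limit at the final pose but did not pass it.
- The images differ around the lid and knob. I put that down to the arm's shadow and the moved clamp bar, and did not check it further.

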